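# Eject a pot core from a test nest with a C-frame ejector

## Robot

A 6-joint arm with a two-finger parallel gripper is mounted at the origin on the work surface. World frame = base frame: x ahead of the robot, y to its left, z up, the work surface at z = 0. Lengths are in m, angles in degrees, forces in N, time in s.
With the tool pointing down it reaches from about 0.3 to 0.75 m from the base axis. Payload 8.5 kg.
Tool frame: the origin (TCP) lies at the very end of the fingers, on their centre line; the grasp point (between the pads) lies 19 mm behind it (env.grip_point_offset is the distance from the TCP to the grasp point, in m); z points along the fingers, y is the direction in which the jaws open and shut (so a half turn about z gives the same grasp; the last joint's range is limited). The gripper opens to 85 mm and grips with 20 to 120 N. Pads are 22 mm wide; open, the fingers measure 114 mm over their backs; the gripper's body (76 mm by 85 mm) begins 54 mm behind the grasp point. The pads swing forward as they close: fully open they stand 13 mm farther back than shut.
Start: joints at [-78.283, 21.807, 74.336, -0, 83.858, -12.336], TCP at [0.224, -0.502, 0.231] pointing down, gripper open.
Joint ranges: [-178.18, 178.18], [-50.72, 133.34], [12.68, 142.11], [-81.47, 261.47], [9.98, 163.14], [-165.26, 165.26]. Speed limits (degrees/s): [136.94, 136.94, 180, 180, 180, 180].

## Interface

Orientations are given as a 3x3 rotation matrix whose columns are the frame's x, y, z axes.
In Python, from rig import env gives the robot as it stands.
- The arm moves only by the tool move_arm, never from a script. Its argument "moves" is a list of rows, each a list of 4 numbers: the shift along the tool's x, y, z in mm, then the turn about the tool's z in rad. In form: [[tx, ty, tz, spin], ...]. A call has 1 to 20 rows; each row is the pose to reach, as a shift and turn from the pose commanded when the call began, along the tool's axes at that moment; what a row does not reach only later rows make up. A row lasts 1/10 s, in which the tool goes at most 50 mm and 8.59 degrees, less where a joint would pass 70% of its speed; a pose out of reach is approached as far as the arm can. A call with a gripper value outside its range is refused whole. "grip" is the closure, from 0 (fully open) to 1 (shut), set as the call begins (left out, the last holds). The fingers move at their own pace and stop on an object; "grip_force" is the grip in N (left out, the last holds). Time passes only in rows, so rows that repeat a pose let the fingers close. It gives the time, the measured TCP pose, the force and the opening at its end, in the units of the state.
- env.observe(): the state, without advancing time (a new reading comes with each control period).
- env.get_image(name): name is "scene" or "top"; returns the picture (400x640x3 uint8, red, green, blue); there is no depth.
- env.get_calibration(name): a dict with "fovy" (degrees; the focal length in pixels is half the picture's height over the tangent of half this angle, whatever the lens; pixels are square), "cx", "cy" (the principal point, pixels), "extrinsics" (4x4, takes a point from world to camera coordinates). Camera axes: x right, y up, looking along -z (the intrinsics and any distortion apply to the point x, -y, -z); pixel columns grow to the right and rows downward; lengths in m; the calibration is good to about 2 mm. A picture is of the moment at which its call begins. get_calibration takes no time and is no camera call.
- env.close_job(): hands the job in, once; it reports no verdict.
Trained networks look in the newest picture that a camera, given by its name, has taken for a name from the list of things; names that differ only in an ending like _2 or _b are one class to them, and where a whole thing is asked for, a point or a joint stands for the part that bears it (a point fixed in the world has none). Each returns a list of dicts, best first, with "conf" (0 to 1); they miss things now and then, are a little off and sometimes report something else, mostly with a low value. They report only what shows in the picture. A call takes as long as a camera call. They do not tell look-alikes from the thing itself.
- env.silhouettes(camera, name): "region" (400x640 bool, what is visible of it) and "point" ([row, column] in pixels, amid what is visible of it).
- env.tip_of(camera, name): "point" ([row, column] in pixels: a listed point, or the origin of a listed thing).
The state is a dict: "time_s": time; "q": joint angles; "qvel": joint speeds; "joint_efforts": joint torques, N m; "position": TCP position; "tool_rot": TCP orientation; "ft_force": force on the tool from outside, world axes, zero at the start; "wrist_torque": the same for the moment, N m; "grip_width": finger opening in m.
Only numpy, scipy, OpenCV 4.12 (cv2) and the standard library are available. Lean on these libraries where they do the work, as an engineer would, in place of code of your own. Each camera call takes 0.05 s, during which the arm holds its last target.

## Task

The round pot core has finished its test: it sits below flush in its sprung pocket of the test nest, so reach the C-frame ejector under the nest and poke the core up from below through its access hole until it stands proud enough to take hold of. Stand the ejector back on its grey rubber mat, then lift the core out and set it upright, without dropping it (ferrite is brittle), in the empty cell of the grey tray. Leave the two square chokes seated in their pockets, do not knock the ejector over, and leave the tested cores and everything else on the bench where they are.

Things in the scene. Friction and masses are not known exactly. Their poses are not given: they have to be found in the camera images.
- nest: Test nest: white plate (20 mm) on aluminium (6 mm), 84 (x) x 190 (y) mm, fixed on four pillars (12 mm wide, feet 17 mm) at x = +-33, y = +-84 mm. Origin at bench level below the plate's centre. Plate underside 46 mm, top 72 mm above the bench; its -x edge faces the robot and is open below. Six binding posts (12 mm wide, 18 mm tall) stand on it at x = +30, y = -60 to +60 mm.
- nest_pocket (a point): Centre of the middle pocket's floor, 52 mm above the bench; nest's axes. Three square pockets (31.5 mm wide, 20 mm deep) lie in a row along y at 0 and +-50 mm, 32 mm behind the -x edge. An 18 mm round access hole goes down through each floor (6 mm thick). Brass spring contacts in the walls grip the part: about 4 to 9 N to slide it; it stays where it is left while part of it is in the pocket.
- core_mid (a point): Round pot core, the part to take out: grey ferrite cylinder, diameter 30 mm, 19 mm tall, about 50 g, a small blind hole in its top, two slots in its rim, flat solid underside. Point at its centre, half-way up; z its axis, up. It starts in any one of the three pockets, its top 1 mm below the plate's top.
- choke_a_mid (a point): Square potted choke, 30 x 30 x 19 mm, grey, seated in another pocket of the nest, its top 1 mm below the plate's top; stays there. Point at its centre.
- choke_b_mid (a point): Second square choke, same as the first, in the remaining pocket; stays there. Point at its centre.
- ejector_handle (a point): Centre of the handle of the C-frame ejector, a loose aluminium C, 140 mm tall, 160 g, standing upright on the mat. The handle is an upright square black block, 20 x 20 mm, faces square to x and y, from 96 to 140 mm above the underside; this point is 120 mm above it, straight above the pin. z up; x points to the C's open side. The centre of mass is about 25 mm towards -x of this point.
- ejector_pin (a point): Tip of the ejector's steel pin, 10 mm in diameter, pointing up from the foot: 28 mm above the ejector's underside, 92 mm straight below the handle's centre. Axes as the handle's. The pin stands 18 mm above the foot, so the foot meets the nest's underside once the pin has raised a part by 12 mm.
- ejector_foot (a point): Centre of the foot's underside, 28 mm towards -x of the pin's axis. From the pin's axis: foot (10 mm thick, 22 mm wide) and upper arm (22 mm wide, from 84 to 96 mm above the underside) reach from x = -63 to +12 mm; the spine joins them at x = -63 to -49 mm, 22 mm wide; under it a heel 50 mm wide, 10 mm thick, x = -67 to -43 mm.
- mat: Parking mat of the ejector: grey rubber, 130 (x) x 100 (y) x 3 mm, fixed to the bench. Origin at the centre of its underside. It lies to the left or to the right of the nest.
- tray_cell (a point): Centre of the floor of the empty cell of the grey parts tray, 4 mm above the bench. The tray is fixed, on the other side of the nest from the mat, 92 (x) x 176 (y) x 14 mm outside, walls 4 mm; a divider makes two cells of 84 x 82 mm inside. The empty cell is the one on the -y side; axes as the tray's.
- tested_a_mid (a point): A tested pot core, same as the one in the nest, standing in the other cell of the tray; stays. Point at its centre.
- tested_b_mid (a point): Another tested pot core in that cell; stays. Point at its centre.
- trimpot: Small panel potentiometer, 26 x 26 x 32 mm, standing on the bench by a front corner of the nest. Origin at the centre of its underside.
- heatsink: Finned aluminium heat sink, 30 x 28 x 23 mm, by the other front corner of the nest. Origin at the centre of its underside.
- solder_reel: Reel of solder standing on its flange, 54 mm in diameter, 44 mm tall, behind the nest. Origin at the centre of its underside.
- ipa_bottle: White plastic bottle, 44 mm in diameter, 100 mm tall, behind the nest. Origin at the centre of its underside.
- screwdriver: Screwdriver, 150 mm long, lying on the bench behind the left side. Origin at about its middle, x towards its tip.
There are look-alikes about, which are no part of the job. What is shaped like the part that bears core_mid but orange is not meant. Leave any red look-alike of the part that bears ejector_handle alone.

How it is judged:
By the outcome, as a careful person would: the job done as asked, in the order asked, and still so for the second after the job is handed in, with the robot touching nothing.
It also fails if it takes over 69 s, if anything falls off the work surface, if the arm or the gripper's body presses on something with over 40 N, if the wrist force passes 120 N, or if a joint passes its speed limit or range.

## Working session

There is one attempt and no reset: what is moved stays moved. The work goes in short steps, Python scripts to look and compute and a tool call to move; the robot and the scene stay as the last step left them, time stands still between calls to the robot, and variables do not carry over. Pictures are saved under pics/ and viewed, and the job is handed in when it is done.

Besides the shell and the picture viewer there is one more tool, called after "Call:" in YAML: its name, and indented under it one key for each argument. move_arm: Moves the arm, as the interface text tells. Its arguments: {"type":"object","properties":{"moves":{"type":"array"},"grip":{"type":"number"},"grip_force":{"type":"number"}},"required":["moves"]}

```bash
ls; mkdir -p pics
python3 - <<'E'
from rig import env
import cv2,numpy as np
for n in("scene","top"):
    im=env.get_image(n); cv2.imwrite(f"pics/{n}0.png",im[:,:,::-1]); c=env.get_calibration(n); print(n,c)
print(env.observe())
E
```

```text
pics
scene {'fovy': 57.205709848007075, 'cx': 316.61158252958904, 'cy': 197.68472640380938, 'extrinsics': array([[ 0.64209213,  0.7662647 ,  0.02358199, -0.41264642],
       [-0.45658909,  0.35752727,  0.81467825,  0.1932732 ],
       [ 0.61582798, -0.53386577,  0.57943355, -1.32486916],
       [ 0.        ,  0.        ,  0.        ,  1.        ]])}
top {'fovy': 53.75593684524646, 'cx': 320.6309904491235, 'cy': 198.78727295958208, 'extrinsics': array([[ 0.10840417, -0.99410416,  0.0023375 , -0.05052377],
       [ 0.97154832,  0.10644201,  0.21157497, -0.60494681],
       [-0.21057637, -0.02066461,  0.97735898, -0.90207477],
       [ 0.        ,  0.        ,  0.        ,  1.        ]])}
{'time_s': 0.1, 'q': array([-7.82808412e+01,  2.18372545e+01,  7.43785025e+01, -2.09936375e-04,
        8.38572020e+01, -1.23338754e+01]), 'qvel': array([-0.01868565, -0.10051929, -0.19698459, -0.0447491 ,  0.02300923,
       -0.03178877]), 'joint_efforts': array([ 4.13497182e-03, -4.49221623e+01, -2.31655562e+01, -9.12784276e-05,
        3.65622524e-03, -1.22487893e-05]), 'position': array([ 0.22413125, -0.50198312,  0.23078358]), 'tool_rot': array([[ 9.13168457e-01,  4.07582262e-01, -2.62208055e-04],
       [ 4.07582258e-01, -9.13167646e-01,  1.24609025e-03],
       [ 2.68444369e-04, -1.24476166e-03, -9.99999189e-01]]), 'ft_force': array([ 0.48211871, -0.44533712,  0.09562245]), 'wrist_torque': array([0.04207015, 0.03430552, 0.00288941]), 'grip_width': 0.08540493206309435}
```

View pics/scene0.png

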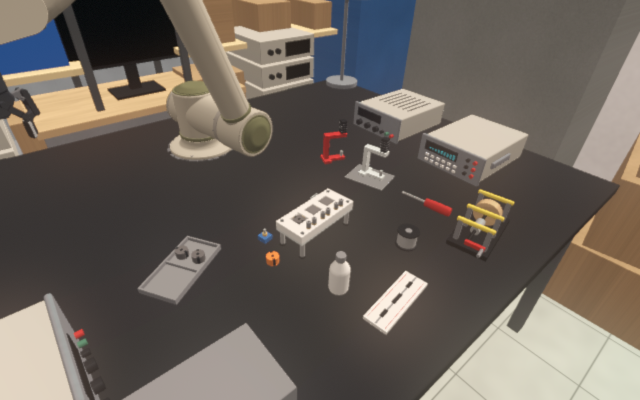

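View pics/top0.png

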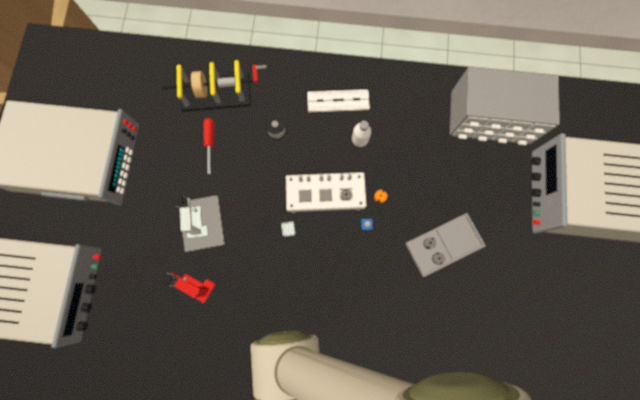

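```bash
cat > h.py <<'E'
from rig import env
import cv2,numpy as np
def cal(n):
    c=env.get_calibration(n); f=200/np.tan(np.radians(c['fovy']/2)); return f,c['cx'],c['cy'],np.array(c['extrinsics'])
def proj(n,P):
    f,cx,cy,E=cal(n); P=np.atleast_2d(P); q=P@E[:3,:3].T+E[:3,3]
    return np.c_[cx+f*q[:,0]/-q[:,2], cy-f*q[:,1]/-q[:,2]]  # col,row
def ray(n,uv):
    f,cx,cy,E=cal(n); d=np.array([(uv[0]-cx)/f,-(uv[1]-cy)/f,-1.]); R=E[:3,:3]
    return -R.T@E[:3,3], R.T@d
def onz(n,uv,z):
    o,d=ray(n,uv); return o+d*(z-o[2])/d[2]
def tri(uv1,uv2):
    o1,d1=ray("scene",uv1);o2,d2=ray("top",uv2)
    A=np.c_[d1,-d2]; t=np.linalg.lstsq(A,o2-o1,rcond=None)[0]
    a=o1+d1*t[0];b=o2+d2*t[1]; return (a+b)/2,np.linalg.norm(a-b)
def crop(n,im,c0,r0,w,h,s,fn):
    c=im[r0:r0+h,c0:c0+w,::-1]; cv2.imwrite(fn,cv2.resize(c,None,fx=s,fy=s,interpolation=cv2.INTER_CUBIC))
E
python3 - <<'E'
from h import *
Z=dict(nest_pocket=.052,core_mid=.0615,choke_a_mid=.0615,ejector_handle=.123,ejector_pin=.031,ejector_foot=.003,mat=0,tray_cell=.004,tested_a_mid=.0135,trimpot=0,heatsink=0,nest=0)
ims={n:env.get_image(n) for n in("scene","top")}
crop("top",ims["top"],160,160,130,150,5,"pics/t_ej.png")
crop("top",ims["top"],270,160,140,100,5,"pics/t_nest.png")
crop("scene",ims["scene"],300,100,110,100,6,"pics/s_ej.png")
crop("scene",ims["scene"],240,180,130,90,6,"pics/s_nest.png")
for k,z in Z.items():
    for n in("top","scene"):
        for d in env.tip_of(n,k)[:4]:
            p=d['point']; print(k,n,np.round(p,1),round(d['conf'],2),np.round(onz(n,(p[1],p[0]),z),4))
E
```

```text
nest_pocket top [195.6 321.1] 0.92 [0.6178 0.0155 0.052 ]
nest_pocket top [145.6 207.9] 0.28 [0.7165 0.3173 0.052 ]
nest_pocket scene [213.1 312.9] 0.77 [0.6111 0.0126 0.052 ]
core_mid top [195.4 376.9] 0.49 [ 0.6312 -0.1213  0.0615]
core_mid top [195.1 348.1] 0.47 [ 0.6242 -0.0507  0.0615]
core_mid scene [255.1 270.7] 0.72 [ 0.6777 -0.1597  0.0615]
core_mid scene [223.4 299.6] 0.56 [ 0.6317 -0.0457  0.0615]
choke_a_mid top [197.5 327.9] 0.46 [ 0.6127 -0.0019  0.0615]
choke_a_mid scene [212.3 311.4] 0.63 [0.6156 0.0038 0.0615]
ejector_handle top [278.7 171.7] 0.7 [0.3797 0.3206 0.123 ]
ejector_handle top [199.7 182.7] 0.67 [0.5577 0.3289 0.123 ]
ejector_handle scene [143.5 382.8] 0.96 [0.5491 0.3319 0.123 ]
ejector_handle scene [122.9 346. ] 0.8 [0.375  0.3468 0.123 ]
ejector_handle scene [200.6 321.7] 0.4 [ 6.571e-01 -5.000e-04  1.230e-01]
ejector_pin top [280.1 180.4] 0.81 [0.3763 0.3327 0.031 ]
ejector_pin top [206.3 193.8] 0.78 [0.56   0.3325 0.031 ]
ejector_pin top [196.5 322.9] 0.38 [0.6207 0.0111 0.031 ]
ejector_pin top [258.5 439.9] 0.17 [ 0.4967 -0.2916  0.031 ]
ejector_pin 
[... 711 characters left out ...]
5349 -0.2717  0.004 ]
tray_cell scene [280.1 169.9] 0.8 [ 0.5546 -0.3429  0.004 ]
tested_a_mid scene [252.7 179.3] 0.54 [ 0.4967 -0.2951  0.0135]
trimpot top [226.6 364.9] 0.53 [ 0.5603 -0.1046  0.    ]
trimpot scene [142.6 383.5] 0.72 [0.3923 0.5356 0.    ]
trimpot scene [240.3 262.9] 0.68 [ 0.5681 -0.1124  0.    ]
heatsink top [229.7 285.5] 0.52 [0.53   0.0979 0.    ]
heatsink scene [242.9 405.1] 0.74 [0.797  0.1602 0.    ]
heatsink scene [250.2 182. ] 0.25 [ 0.4776 -0.283   0.    ]
nest top [196.4 324.4] 0.92 [0.6283 0.0077 0.    ]
nest top [194.4 346.7] 0.36 [ 0.64   -0.0499  0.    ]
nest scene [234.3 315. ] 0.75 [0.6315 0.004  0.    ]
nest scene [206.  424.2] 0.69 [0.7315 0.3271 0.    ]
```

View pics/t_ej.png

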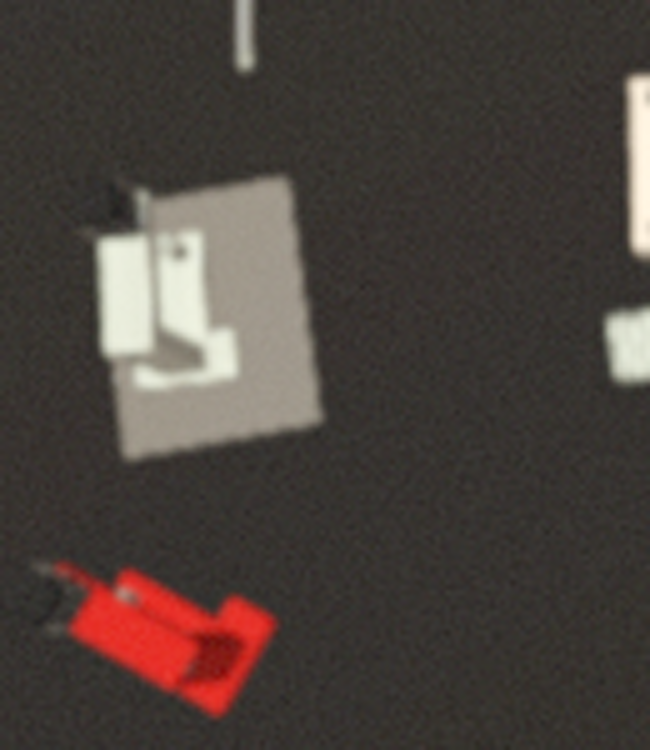

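View pics/t_nest.png

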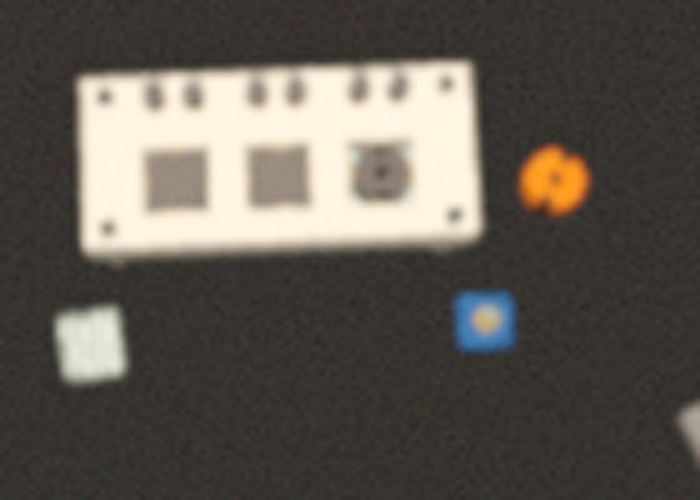

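View pics/s_ej.png

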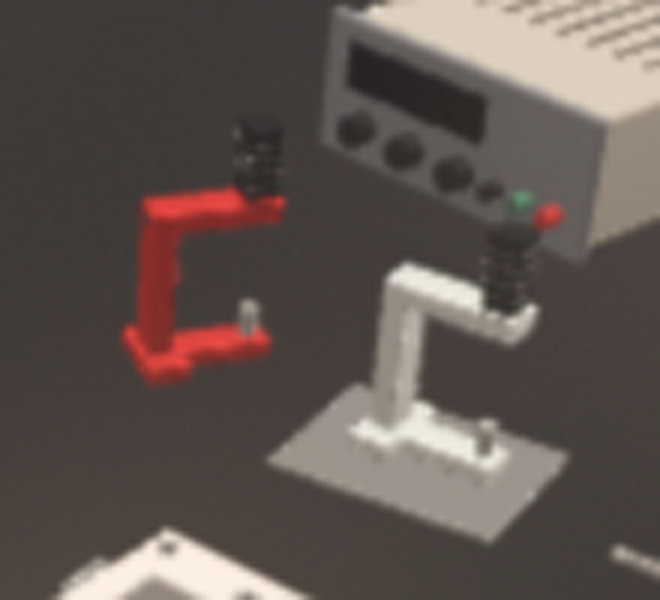

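View pics/s_nest.png

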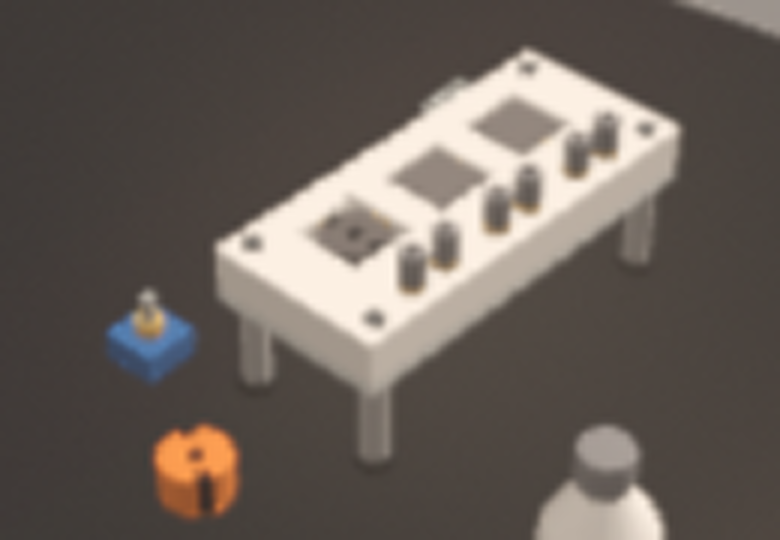

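```bash
cat > fit.py <<'E'
from h import *
from scipy.optimize import minimize
def box(x0,x1,y0,y1,z0,z1): return ('box',x0,x1,y0,y1,z0,z1)
S=4
def faces(b):
    _,x0,x1,y0,y1,z0,z1=b
    v=lambda *a:np.array(a,float)
    return [ (v(0,0,1),np.array([[x0,y0,z1],[x1,y0,z1],[x1,y1,z1],[x0,y1,z1]])),
     (v(1,0,0),np.array([[x1,y0,z0],[x1,y1,z0],[x1,y1,z1],[x1,y0,z1]])),
     (v(-1,0,0),np.array([[x0,y0,z0],[x0,y1,z0],[x0,y1,z1],[x0,y0,z1]])),
     (v(0,1,0),np.array([[x0,y1,z0],[x1,y1,z0],[x1,y1,z1],[x0,y1,z1]])),
     (v(0,-1,0),np.array([[x0,y0,z0],[x1,y0,z0],[x1,y0,z1],[x0,y0,z1]]))]
def labels(n,parts,pose,roi):
    c0,r0,w,h=roi; L=np.zeros((h*S,w*S),np.uint8); lab=0
    x,y,z,a=pose; R=np.array([[np.cos(a),-np.sin(a),0],[np.sin(a),np.cos(a),0],[0,0,1]]); t=np.array([x,y,z])
    f,cx,cy,E=cal(n); cam=-E[:3,:3].T@E[:3,3]
    for b in parts:
        for nr,q in faces(b):
            lab+=1
            Q=q/1000@R.T+t
            if (R@nr)@(cam-Q[0])<=0: continue
            p=(proj(n,Q)-[c0,r0]+.5)*S-.5
            cv2.fillPoly(L,[np.round(p*16).astype(np.int32)],lab,shift=4)
    return L
def cost(n,im,parts,pose,roi,ign=None):
    c0,r0,w,h=roi; I=im[(n,roi)]; L=labels(n,parts,pose,roi).ravel()
    k=L.max()+1; m=np.bincount(L,minlength=k).astype(float); tot=(I**2).sum()
    for ch in range(3):
        s=np.bincount(L,I[:,ch],minlength=k); tot-=(s**2/np.maximum(m,1)).sum()
    return tot/len(L)
def prep(n,img,roi):
    c0,r0,w,h=roi; return cv2.resize(img[r0:r0+h,c0:c0+w].astype(np.float32),None,fx=S,fy=S,interpolation=cv2.INTER_CUBIC).reshape(-1,3)
def fit(imgs,parts,rois,z,x0,fixa=None,step=(.006,.006,.06)):
    im={(n,rois[n]):prep(n,imgs[n],rois[n]) for n in rois}
    base={n:im[(n,rois[n])].var(0).sum() for n in rois}
    F=lambda p:sum(cost(n,im,parts,(p[0],p[1],z,p[2]),rois[n])/base[n] for n in rois)
    best=None
    x=np.array(x0,float)
    for sc in (1,.4,.15):
        sim=np.vstack([x]+[x+np.eye(3)[i]*step[i]*sc for i in range(3)])
        r=minimize(F,x,method='Nelder-Mead',options=dict(initial_simplex=sim,xatol=1e-5,fatol=1e-7,maxiter=150)); x=r.x
    return r.x,r.fun
def overlay(n,img,parts,pose,roi,fn,s=5):
    c0,r0,w,h=roi; L=labels(n,parts,pose,roi)
    e=(cv2.morphologyEx(L,cv2.MORPH_GRADIENT,np.ones((2,2),np.uint8))>0)
    c=cv2.resize(img[r0:r0+h,c0:c0+w,::-1],None,fx=S,fy=S,interpolation=cv2.INTER_CUBIC); c[e]=(0,0,255)
    cv2.imwrite(fn,cv2.resize(c,None,fx=s/S,fy=s/S))
NEST=[box(x-6,x+6,y-6,y+6,0,46) for x in(33,-33) for y in(84,-84)]+[box(-42,42,-95,95,46,72)]+[box(-25.75,5.75,y-15.75,y+15.75,72,72) for y in(-50,0,50)]+[box(24,36,y-6,y+6,72,90) for y in ()]
EJ=[box(-67,-43,-25,25,0,10),box(-63,12,-11,11,0,10),box(-5,5,-5,5,10,28),box(-63,-49,-11,11,10,84),box(-63,12,-11,11,84,96),box(-10,10,-10,10,96,140)]
MAT=[box(-65,65,-50,50,0,3)]
TRAY=[box(-46,46,-88,88,0,14)]
E
cat > run1.py <<'E'
from fit import *
imgs={n:env.get_image(n) for n in("scene","top")}
np.savez("im0.npz",**imgs)
J={'nest':(NEST,dict(top=(270,160,110,60),scene=(265,180,105,80)),0,(.625,.004,0.02)),
'ej':(EJ,dict(top=(175,190,45,55),scene=(345,125,60,70)),.003,(.55,.333,0.0)),
'tray':(TRAY,dict(top=(395,205,100,80),scene=(130,225,100,80)),0,(.53,-.31,0.4))}
for k,(p,rois,z,x0) in J.items():
    if k=='ej':
        pass
    for sub in (["top"],["scene"],["top","scene"]):
        r={n:rois[n] for n in sub}
        x,f=fit(imgs,p,r,z,x0); print(k,sub,np.round(x[:2]*1000,1),np.round(np.degrees(x[2]),2),round(f,4))
    for n in rois: overlay(n,imgs[n],p,(x[0],x[1],z,x[2]),rois[n],f"pics/o_{k}_{n}.png")
E
python3 run1.py
python3 - <<'E'
import cv2,numpy as np
def st(a,b,o):
    A=cv2.imread(a);B=cv2.imread(b);h=max(len(A),len(B));p=lambda X:cv2.copyMakeBorder(X,0,h-len(X),0,4,0)
    X=np.hstack([p(A),p(B)]); s=min(1,800/X.shape[1],600/h); cv2.imwrite(o,cv2.resize(X,None,fx=s,fy=s))
for k in('nest','ej','tray'): st(f'pics/o_{k}_top.png',f'pics/o_{k}_scene.png',f'pics/O_{k}.png')
E
```

```text
Traceback (most recent call last):
  File "run1.py", line 12, in <module>
    x,f=fit(imgs,p,r,z,x0); print(k,sub,np.round(x[:2]*1000,1),np.round(np.degrees(x[2]),2),round(f,4))
        ~~~^^^^^^^^^^^^^^^
  File "fit.py", line 41, in fit
    r=minimize(F,x,method='Nelder-Mead',options=dict(initial_simplex=sim,xatol=1e-5,fatol=1e-7,maxiter=150)); x=r.x
  File "fit.py", line 36, in <lambda>
    F=lambda p:sum(cost(n,im,parts,(p[0],p[1],z,p[2]),rois[n])/base[n] for n in rois)
               ~~~^^^^^^^^^^^^^^^^^^^^^^^^^^^^^^^^^^^^^^^^^^^^^^^^^^^^^^^^^^^^^^^^^^^
  File "fit.py", line 36, in <genexpr>
    F=lambda p:sum(cost(n,im,parts,(p[0],p[1],z,p[2]),rois[n])/base[n] for n in rois)
                   ~~~~^^^^^^^^^^^^^^^^^^^^^^^^^^^^^^^^^^^^^^^
  File "fit.py", line 26, in cost
    c0,r0,w,h=roi; I=im[(n,roi)]; L=labels(n,parts,pose,roi).ravel()
                                    ~~~~~~^^^^^^^^^^^^^^^^^^
  File "fit.py", line 22, in labels
    p=(proj(n,Q)-[c0,r0]+.5)*S-.5
       ~~~~^^^^^
  File "h.py", line 6, in proj
    f,cx,cy,E=cal(n); P=np.atleast_2d(P); q=P@E[:3,:3].T+E[:3,3]
              ~~~^^^
  File "h.py", line 4, in cal
    c=env.get_calibration(n); f=200/np.tan(np.radians(c['fovy']/2)); return f,c['cx'],c['cy'],np.array(c['extrinsics'])
ValueError: time passes only in moves, steps and waits
[ WARN:0@0.006] global loadsave.cpp:275 findDecoder imread_('pics/o_nest_top.png'): can't open/read file: check file path/integrity
[ WARN:0@0.007] global loadsave.cpp:275 findDecoder imread_('pics/o_nest_scene.png'): can't open/read file: check file path/integrity
Traceback (most recent call last):
TypeError: object of type 'NoneType' has no len()
```

```bash
sed -i 's/^def cal(n):/import functools\n@functools.lru_cache(None)\ndef cal(n):/' h.py
cat > st.py <<'E'
import cv2,numpy as np
def st(a,b,o):
    A=cv2.imread(a);B=cv2.imread(b);h=max(len(A),len(B));p=lambda X:cv2.copyMakeBorder(X,0,h-len(X),0,4,0)
    X=np.hstack([p(A),p(B)]); s=min(1,800/X.shape[1],600/h); cv2.imwrite(o,cv2.resize(X,None,fx=s,fy=s))
E
python3 run1.py; python3 -c "
from st import *
for k in('nest','ej','tray'): st(f'pics/o_{k}_top.png',f'pics/o_{k}_scene.png',f'pics/O_{k}.png')"
```

```text
nest ['top'] [627.6   6.7] 8.56 0.0877
nest ['scene'] [626.    8.7] 8.57 0.1767
nest ['top', 'scene'] [627.1   6.8] 8.55 0.2719
ej ['top'] [554.3 333.7] 13.78 0.431
ej ['scene'] [552.9 337.4] 17.06 0.4608
ej ['top', 'scene'] [554.3 334. ] 13.32 0.8999
tray ['top'] [ 536.5 -309. ] 32.11 0.0574
tray ['scene'] [ 535.7 -307.4] 31.87 0.1313
tray ['top', 'scene'] [ 536.2 -307.9] 31.69 0.1907
```

View pics/O_nest.png

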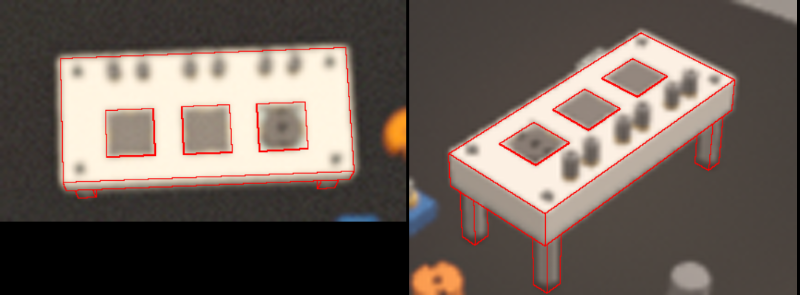

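View pics/O_ej.png

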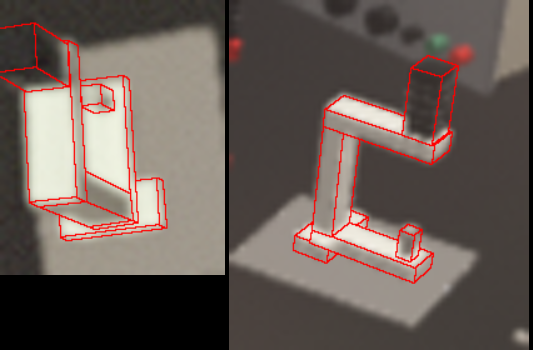

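View pics/O_tray.png

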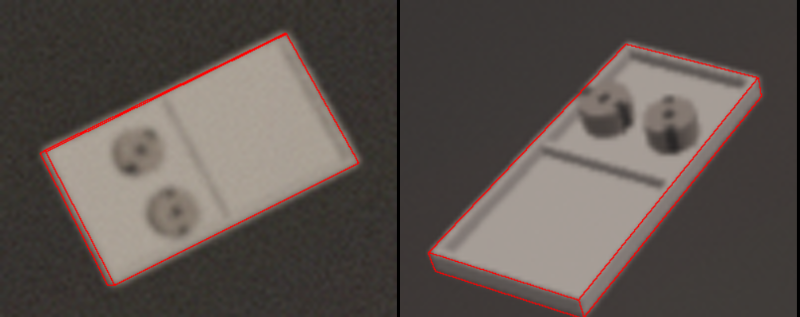

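```bash
cat > run2.py <<'E'
from fit import *
from st import st
d=np.load("im0.npz"); imgs={n:d[n] for n in d.files}
rois=dict(top=(172,186,60,70),scene=(338,128,64,66))
im={n:prep(n,imgs[n],rois[n]) for n in rois}
def lab(n,p):
    A=labels(n,MAT,(p[0],p[1],0,p[2]),rois[n]); B=labels(n,EJ,(p[3],p[4],.003,p[5]),rois[n]); return np.where(B>0,B+5,A)
def F(p,sub):
    t=0
    for n in sub:
        L=lab(n,p).ravel(); I=im[n]; m=np.bincount(L); 
        s=(I**2).sum()
        for ch in range(3): s-=(np.bincount(L,I[:,ch])**2/np.maximum(m,1)).sum()
        t+=s/len(L)/I.var(0).sum()
    return t
def go(sub,x):
    for sc in (1,.5,.2,.2):
        st_=np.array([.006,.006,.08,.006,.006,.08])*sc
        r=minimize(F,x,args=(sub,),method='Nelder-Mead',options=dict(initial_simplex=np.vstack([x,x+np.diag(st_)]),xatol=1e-5,fatol=1e-7,maxiter=400)); x=r.x
    return r
for sub in(["top"],["scene"],["top","scene"]):
    best=min((go(sub,np.array([.518,.311,.25,.552,.335,a])) for a in(.12,.25)),key=lambda r:r.fun)
    x=best.x; print(sub,np.round(x[[0,1,3,4]]*1000,1),np.round(np.degrees(x[[2,5]]),2),round(best.fun,4))
for n in rois:
    c0,r0,w,h=rois[n]; L=lab(n,x); e=cv2.morphologyEx(L.astype(np.uint8),cv2.MORPH_GRADIENT,np.ones((2,2),np.uint8))>0
    c=cv2.resize(imgs[n][r0:r0+h,c0:c0+w,::-1],None,fx=S,fy=S,interpolation=cv2.INTER_CUBIC); c=cv2.resize(c,None,fx=1.5,fy=1.5); e=cv2.resize(e.astype(np.uint8),None,fx=1.5,fy=1.5,interpolation=0)>0; c[e]=(0,0,255); cv2.imwrite(f"pics/o_{n}.png",c)
st("pics/o_top.png","pics/o_scene.png","pics/O_ej2.png")
E
python3 run2.py
```

```text
['top'] [524.1 316.3 553.8 334. ] [16.89 12.75] 0.0463
['scene'] [525.1 318.1 553.  336.4] [16.78 14.47] 0.1427
['top', 'scene'] [524.3 316.4 553.8 334.6] [17.26 13.18] 0.1974
```

View pics/O_ej2.png

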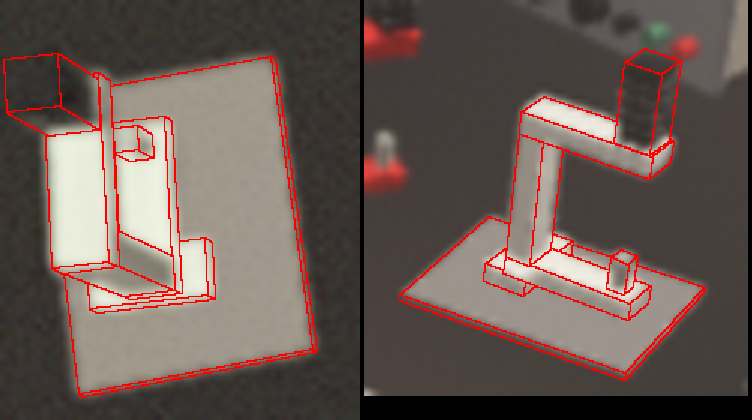

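```bash
cat > plan.py <<'E'
from h import *
def plan(*tg):
    o=env.observe(); R=np.array(o['tool_rot']); p=np.array(o['position'])
    yaw=np.degrees(np.arctan2(R[1,0],R[0,0]))
    print("t",round(o['time_s'],2),"p",np.round(p*1000,1),"yaw",round(yaw,2),"w",round(o['grip_width']*1000,1),"F",np.round(o['ft_force'],1),"q",np.round(o['q'],0))
    for t in tg:
        d=R.T@(np.array(t[:3])-p*1000); sp=-np.radians((t[3]-yaw+180)%360-180) if len(t)>3 else 0
        print(t,"->",np.round(d,1),round(sp,3))
E
python3 -c "
from plan import *
plan((389,-84,231,18),(554,334.5,200,13.2),(554,334.5,104,13.2))"
```

```text
t 1.6 p [ 224.2 -502.2  231.3] yaw 24.05 w 85.4 F [ 0.4  0.4 -0.5] q [-78.  22.  74.   0.  84. -12.]
(389, -84, 231, 18) -> [ 3.210e+02 -3.147e+02  3.000e-01] 0.106
(554, 334.5, 200, 13.2) -> [ 642.2 -629.6   31.3] 0.189
(554, 334.5, 104, 13.2) -> [ 642.2 -629.6  127.3] 0.189
```

Could be mistaken for the ejector: white C at scene (383,143) / top (190,215), and the red C at scene (335,145) / top (190,287). I take the white one on the mat. Could be mistaken for the core: the grey round part in the -y pocket at top (346,195), the orange one at top (381,196), and the tested ones at top (430,243) and (438,258). I take the one in the -y pocket. The close crops above confirm both: the white C stands on the grey mat, and the round part with the blind hole sits in the right-hand pocket.

Call:
move_arm:
  moves:
    - [30, -30, 0, 0]
    - [60, -60, 0, 0.02]
    - [90, -90, 0, 0.04]
    - [120, -120, 0, 0.06]
    - [150, -150, 0, 0.08]
    - [180, -180, 0, 0.1]
    - [210, -210, 0, 0.12]
    - [240, -240, 0, 0.14]
    - [270, -270, 0, 0.16]
    - [300, -300, 0, 0.189]
    - [330, -330, 0, 0.189]
    - [360, -360, 0, 0.189]
    - [390, -390, 0, 0.189]
    - [420, -420, 0, 0.189]
    - [450, -450, 0, 0.189]
    - [480, -480, 0, 0.189]
    - [510, -510, 0, 0.189]
    - [540, -540, 0, 0.189]
    - [570, -570, 0, 0.189]
    - [600, -600, 0, 0.189]
  grip: 0

```text
time_s: 3.6
position: [0.5278, 0.2921, 0.2313]
tool_rot: [[0.973, 0.229, 0.0], [0.229, -0.973, -0.0], [0.0, 0.0, -1.0]]
ft_force: [1.0, -0.4, -0.2]
grip_width: 0.0853
```

```bash
python3 -c "
from plan import *
plan((554,334.5,170,13.2),(554,334.5,104,13.2))"
```

```text
t 3.6 p [527.8 292.1 231.3] yaw 13.24 w 85.3 F [ 1.  -0.4 -0.2] q [18. 27. 65. -0. 87. 94.]
(554, 334.5, 170, 13.2) -> [ 35.2 -35.3  61.3] 0.001
(554, 334.5, 104, 13.2) -> [ 35.2 -35.3 127.3] 0.001
```

Call:
move_arm:
  moves:
    - [15, -15, 10, 0]
    - [30, -30, 20, 0]
    - [35, -35, 35, 0]
    - [35, -35, 45, 0]
    - [35, -35, 45, 0]
    - [35, -35, 45, 0]

```text
time_s: 4.2
position: [0.5534, 0.3315, 0.1867]
tool_rot: [[0.974, 0.228, 0.0], [0.228, -0.974, -0.0], [0.0, 0.0, -1.0]]
ft_force: [0.3, -0.4, 0.8]
grip_width: 0.0853
```

```bash
python3 -c "
from plan import *
plan((554,334.5,104,13.2))
i=env.get_image('top'); crop('top',i,160,150,110,110,5,'pics/t1.png')
i=env.get_image('scene'); crop('scene',i,330,90,90,110,5,'pics/s1.png')
from st import st; st('pics/t1.png','pics/s1.png','pics/a1.png')"
```

```text
t 4.2 p [553.4 331.5 186.7] yaw 13.18 w 85.3 F [ 0.3 -0.4  0.8] q [20. 33. 62. -0. 85. 97.]
(554, 334.5, 104, 13.2) -> [ 1.2 -2.8 82.7] -0.0
```

View pics/a1.png

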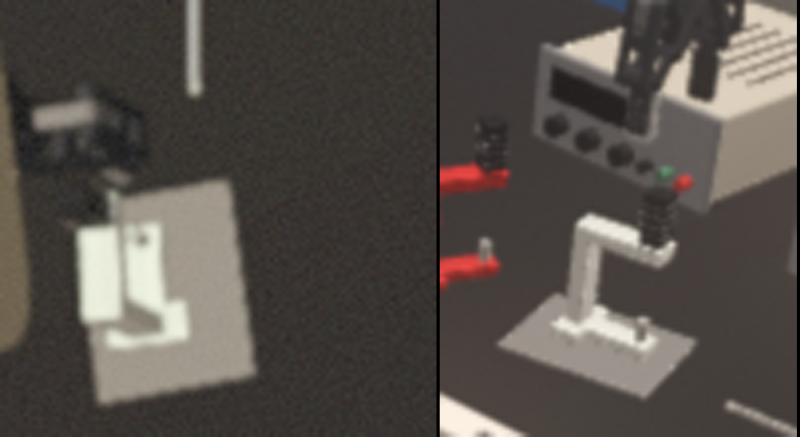

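Call:
move_arm:
  moves:
    - [0.5, -2, 15, 0]
    - [0.5, -2, 30, 0]
    - [0.5, -2, 45, 0]
    - [0.5, -2, 60, 0]
    - [0.5, -2, 72, 0]
    - [0.5, -2, 80, 0]
    - [0.5, -2, 80, 0]
    - [0.5, -2, 80, 0]

```text
time_s: 5.1
position: [0.5539, 0.3344, 0.1069]
tool_rot: [[0.973, 0.229, 0.001], [0.229, -0.973, 0.0], [0.001, -0.0, -1.0]]
ft_force: [-0.7, -0.9, 0.1]
grip_width: 0.0853
```

```bash
python3 -c "
from plan import *
plan((554,334.5,104,13.2))
i=env.get_image('top'); crop('top',i,160,150,110,110,5,'pics/t2.png')
i=env.get_image('scene'); crop('scene',i,330,90,90,110,5,'pics/s2.png')
from st import st; st('pics/t2.png','pics/s2.png','pics/a2.png')"
```

```text
t 5.1 p [553.9 334.4 106.9] yaw 13.22 w 85.3 F [-0.7 -0.9  0.1] q [21. 37. 68.  0. 74. 97.]
(554, 334.5, 104, 13.2) -> [ 0.1 -0.1  2.9] 0.0
```

View pics/a2.png

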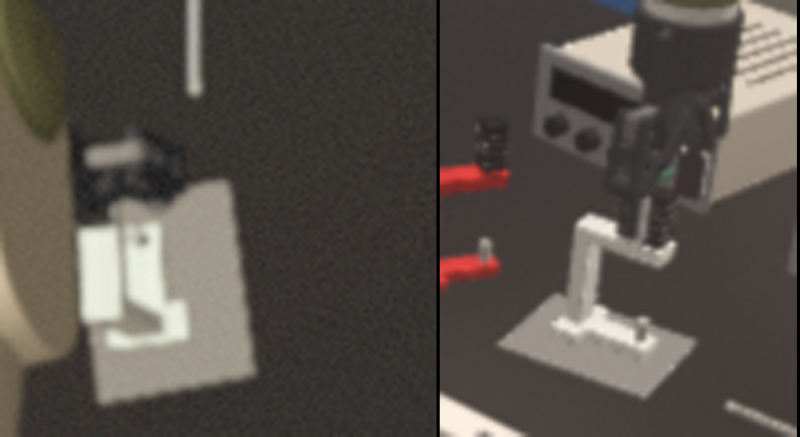

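Call:
move_arm:
  moves:
    - [0, 0, 0, 0]
    - [0, 0, 0, 0]
    - [0, 0, 0, 0]
    - [0, 0, 0, 0]
    - [0, 0, 0, 0]
    - [0, 0, 0, 0]
    - [0, 0, 0, 0]
    - [0, 0, 0, 0]
    - [0, 0, 0, 0]
    - [0, 0, 0, 0]
  grip: 1
  grip_force: 70

```text
time_s: 6.2
position: [0.5537, 0.3343, 0.1065]
tool_rot: [[0.973, 0.229, 0.0], [0.229, -0.973, 0.0], [0.0, 0.0, -1.0]]
ft_force: [0.3, -1.2, 2.5]
grip_width: 0.0188
```

```bash
python3 -c "
from plan import *
plan((554,334.5,104,13.2))"
cat > ejfit.py <<'E'
# fit ejector pose (z given) with both cams; prints relative to TCP
from fit import *
from st import st
import sys
def run(z,x0,rois,tag,sub=None,parts=EJ):
    imgs={n:env.get_image(n) for n in rois}; o=env.observe()
    for s in [[n] for n in rois]+([list(rois)] if len(rois)>1 else []):
        x,f=fit(imgs,parts,{n:rois[n] for n in s},z,x0,step=(.004,.004,.04)); print(s,np.round(x[:2]*1000,1),round(np.degrees(x[2]),2),round(f,4))
    for n in rois: overlay(n,imgs[n],parts,(x[0],x[1],z,x[2]),rois[n],f"pics/f_{tag}_{n}.png",6)
E
```

```text
t 6.2 p [553.7 334.3 106.5] yaw 13.22 w 18.8 F [ 0.3 -1.2  2.5] q [21. 37. 68. -0. 74. 97.]
(554, 334.5, 104, 13.2) -> [ 0.3 -0.1  2.5] 0.0
```

Call:
move_arm:
  moves:
    - [0, 0, -3, 0]
    - [0, 0, -10, 0]
    - [0, 0, -20, 0]
    - [0, 0, -35, 0]
    - [0, 0, -50, 0]
    - [0, 0, -60, 0]
    - [0, 0, -60, 0]

```text
time_s: 6.9
position: [0.5541, 0.3346, 0.1682]
tool_rot: [[0.973, 0.229, 0.003], [0.229, -0.973, 0.001], [0.003, -0.0, -1.0]]
ft_force: [-0.1, -1.4, -2.1]
grip_width: 0.0193
```

```bash
python3 -c "
from plan import *
plan((555.3,-54.5,166,8.55))"
```

```text
t 6.9 p [554.1 334.6 168.2] yaw 13.23 w 19.3 F [-0.1 -1.4 -2.1] q [21. 34. 63.  0. 82. 97.]
(555.3, -54.5, 166, 8.55) -> [-87.9 379.1   1.8] 0.082
```

Call:
move_arm:
  moves:
    - [-2, 10, 0, 0]
    - [-7, 30, 0, 0]
    - [-14, 60, 0, 0.01]
    - [-21, 90, 0, 0.02]
    - [-28, 120, 0, 0.03]
    - [-35, 150, 0, 0.04]
    - [-42, 180, 0, 0.05]
    - [-49, 210, 0, 0.06]
    - [-56, 240, 0, 0.07]
    - [-63, 270, 0, 0.08]
    - [-70, 300, 0, 0.082]
    - [-77, 330, 0, 0.082]
    - [-83, 355, 0, 0.082]
    - [-87, 372, 0, 0.082]
    - [-88, 379, 0, 0.082]
    - [-88, 379, 0, 0.082]
    - [-88, 379, 0, 0.082]

```text
time_s: 8.6
position: [0.5544, -0.0541, 0.166]
tool_rot: [[0.989, 0.149, -0.001], [0.149, -0.989, 0.0], [-0.001, -0.001, -1.0]]
ft_force: [-0.1, -0.1, -1.1]
grip_width: 0.0194
```

Run:
```python
from plan import *
plan((555.3,-54.5,111.5,8.55))
i=env.get_image('top'); crop('top',i,270,150,130,120,5,'pics/t3.png'); t=i
i=env.get_image('scene'); crop('scene',i,240,130,120,130,5,'pics/s3.png')
np.savez('im3.npz',top=t,scene=i)
from st import st; st('pics/t3.png','pics/s3.png','pics/a3.png')
```

```text
t 8.6 p [554.4 -54.1 166. ] yaw 8.55 w 19.4 F [-0.1 -0.1 -1.1] q [-18.  26.  79.   0.  75.  64.]
(555.3, -54.5, 111.5, 8.55) -> [ 0.9  0.5 54.5] -0.0
```

View pics/a3.png

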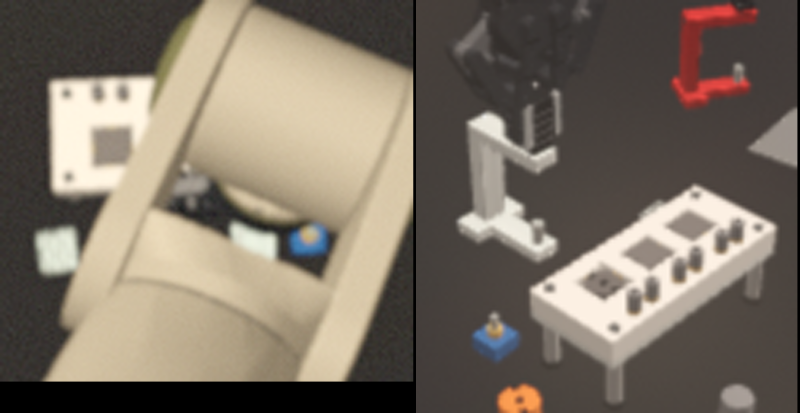

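Run:
```python
from fit import *
d=np.load('im3.npz'); imgs={n:d[n] for n in d.files}
rois=dict(scene=(250,158,36,56))
im=prep('scene',imgs['scene'],rois['scene'])
P=EJ[:-1]
x,f=fit(imgs,P,rois,.0625,(.5544,-.0541,.149),step=(.004,.004,.04)); print(np.round(x[:2]*1000,1),np.degrees(x[2]),f)
overlay('scene',imgs['scene'],P,(x[0],x[1],.0625,x[2]),rois['scene'],'pics/f3.png',10)
```

```text
[552.8 -52.9] 8.126390119101744 0.2076334166316367
```

View pics/f3.png

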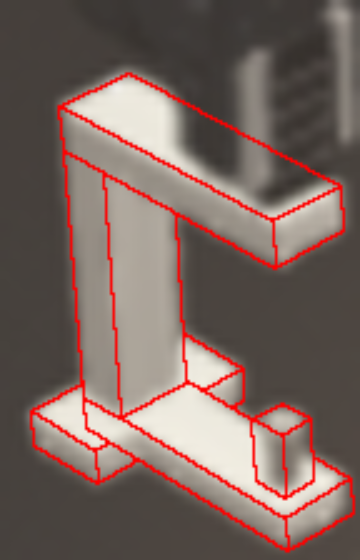

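Call:
move_arm:
  moves:
    - [0, 0, 10, 0]
    - [0, 0, 25, 0]
    - [0, 0, 40, 0]
    - [0, 0, 50, 0]
    - [0, 0, 54.5, 0]
    - [0, 0, 54.5, 0]
    - [0, 0, 54.5, 0]

```text
time_s: 9.4
position: [0.5549, -0.0547, 0.1123]
tool_rot: [[0.989, 0.148, 0.001], [0.148, -0.989, -0.0], [0.001, 0.0, -1.0]]
ft_force: [0.9, 0.6, -0.9]
grip_width: 0.0192
```

Run:
```python
from plan import *
plan((625,-43.8,111.5,8.55))
i=env.get_image('scene'); crop('scene',i,240,130,120,130,5,'pics/s4.png')
```

```text
t 9.4 p [554.9 -54.7 112.3] yaw 8.53 w 19.2 F [ 0.9  0.6 -0.9] q [-18.  29.  84.   0.  67.  64.]
(625, -43.8, 111.5, 8.55) -> [70.9 -0.4  0.8] -0.0
```

View pics/s4.png

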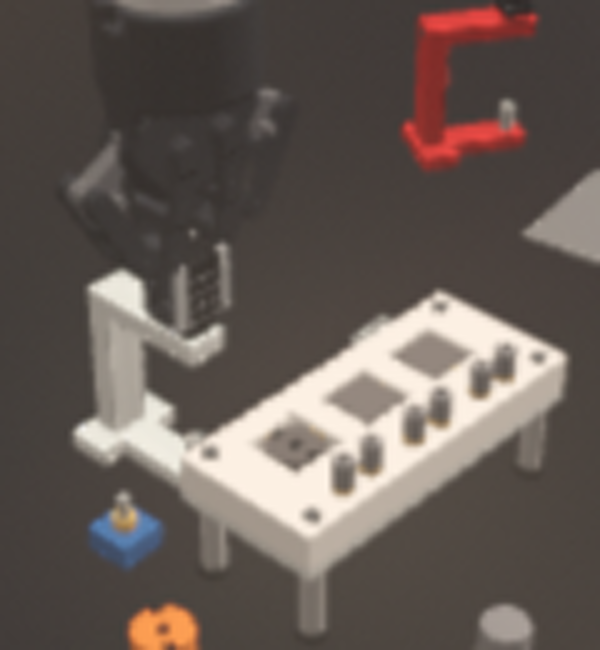

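Call:
move_arm:
  moves:
    - [8, 0, 0.5, 0]
    - [20, 0, 0.5, 0]
    - [32, 0, 0.5, 0]
    - [44, 0, 0.5, 0]
    - [56, 0, 0.5, 0]
    - [65, 0, 0.5, 0]
    - [70, 0, 0.5, 0]
    - [71, 0, 0.5, 0]
    - [71, 0, 0.5, 0]
    - [71, 0, 0.5, 0]

```text
time_s: 10.45
position: [0.6246, -0.0442, 0.1114]
tool_rot: [[0.989, 0.148, -0.0], [0.148, -0.989, 0.0], [-0.0, -0.0, -1.0]]
ft_force: [-0.0, -0.7, -1.3]
grip_width: 0.0195
```

Run:
```python
from fit import *
from plan import plan
plan((625,-43.8,127,8.55))
t=env.get_image('top'); i=env.get_image('scene'); crop('scene',i,240,130,120,130,5,'pics/s5.png')
np.savez('im5.npz',top=t,scene=i); crop('top',t,250,130,160,120,5,'pics/t5.png')
rois=dict(scene=(264,180,45,56))
P=[EJ[0],EJ[1],EJ[3],EJ[4]]
z=(env.observe()['position'][2]*1000-103.5)/1000
x,f=fit(dict(scene=i),P,rois,z,(.625,-.0438,.149),step=(.004,.004,.04)); print(np.round(x[:2]*1000,1),np.degrees(x[2]),f)
overlay('scene',i,P,(x[0],x[1],z,x[2]),rois['scene'],'pics/f5.png',10)
```

```text
t 10.45 p [624.6 -44.2 111.4] yaw 8.52 w 19.5 F [-0.  -0.7 -1.3] q [-15.  35.  72.  -0.  73.  67.]
(625, -43.8, 127, 8.55) -> [  0.5  -0.4 -15.6] -0.001
[612.8 -24.8] 7.797540240619447 0.507715918084319
```

View pics/s5.png

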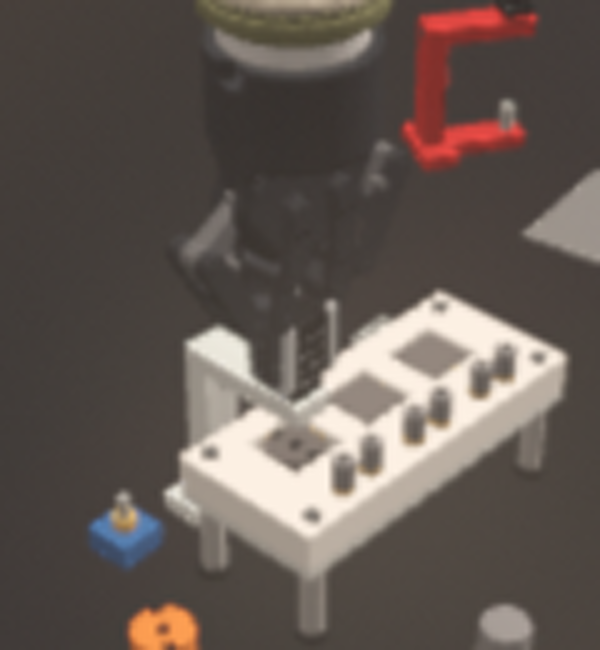

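View pics/f5.png

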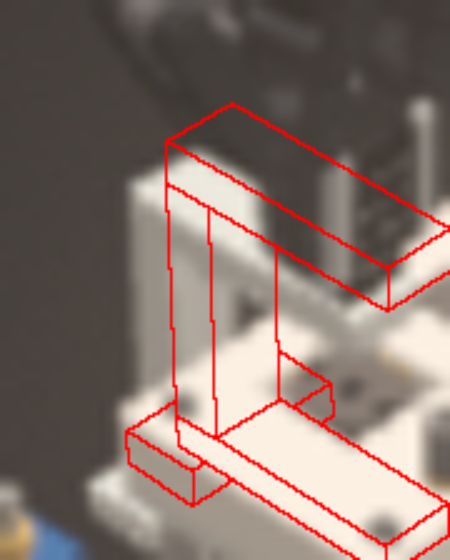

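```bash
cat > lay.py <<'E'
from fit import *
NP={'scene':(.6260,.0087,0,np.radians(8.57)),'top':(.6276,.0067,0,np.radians(8.56))}
def layfit(img,roi,z,x0,fn,n='scene',free=True):
    I=prep(n,img,roi)
    def lab(p):
        A=labels(n,[EJ[0],EJ[1],EJ[3]],(p[0],p[1],z,p[2]),roi); N=labels(n,NEST,NP[n],roi); B=labels(n,[EJ[4]],(p[0],p[1],z,p[2]),roi)
        return np.where(B>0,B+80,np.where(N>0,N+20,A))
    # ignore gripper-dark pixels
    keep=I.min(1)>0
    def F(p):
        L=lab(p).ravel(); m=np.bincount(L); s=(I**2).sum()
        for ch in range(3): s-=(np.bincount(L,I[:,ch])**2/np.maximum(m,1)).sum()
        return s/len(L)/I.var(0).sum()
    x=np.array(x0)
    for sc in((1,.4,.15) if free else ()):
        r=minimize(F,x,method='Nelder-Mead',options=dict(initial_simplex=np.vstack([x,x+np.diag([.004,.004,.04])*sc]),xatol=1e-5,fatol=1e-7)); x=r.x
    print(np.round(x[:2]*1000,1),np.degrees(x[2]),F(x))
    L=lab(x); c0,r0,w,h=roi; e=cv2.morphologyEx(L.astype(np.uint8),cv2.MORPH_GRADIENT,np.ones((2,2),np.uint8))>0
    c=cv2.resize(img[r0:r0+h,c0:c0+w,::-1],None,fx=S,fy=S,interpolation=cv2.INTER_CUBIC); c[e]=(0,0,255); cv2.imwrite(fn,cv2.resize(c,None,fx=2.5,fy=2.5))
    return x
E
python3 - <<'E'
from lay import *
i=np.load('im5.npz')['scene']
layfit(i,(270,188,45,50),.0079,(.6235,-.0422,.149),'pics/f5b.png')
E
```

```text
[622.6 -41.4] 9.658273511825254 0.24444342008605696
```

View pics/f5b.png

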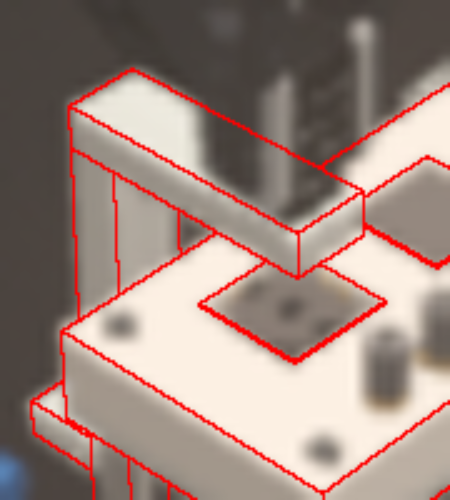

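Call:
move_arm:
  moves:
    - [0.7, 0, -4, 0]
    - [0.7, 0, -8, 0]
    - [0.7, 0, -11, 0]
    - [0.7, 0, -14, 0]
    - [0.7, 0, -14, 0]
    - [0.7, 0, -14, 0]

```text
time_s: 11.15
position: [0.6255, -0.0441, 0.1253]
tool_rot: [[0.989, 0.148, -0.0], [0.148, -0.989, -0.0], [-0.0, 0.0, -1.0]]
ft_force: [-0.9, -0.5, -1.1]
grip_width: 0.0191
```

Call:
move_arm:
  moves:
    - [0, 0, -2, 0]
    - [0, 0, -3, 0]
    - [0, 0, -4, 0]
    - [0, 0, -5, 0]
    - [0, 0, -6, 0]
    - [0, 0, -7, 0]
    - [0, 0, -8, 0]
    - [0, 0, -9, 0]
    - [0, 0, -10, 0]
    - [0, 0, -11, 0]
    - [0, 0, -11, 0]

```text
time_s: 12.25
position: [0.6255, -0.0441, 0.1365]
tool_rot: [[0.989, 0.148, 0.0], [0.148, -0.989, -0.0], [0.0, 0.0, -1.0]]
ft_force: [-1.2, -0.5, -5.7]
grip_width: 0.019
```

Run:
```python
from h import *
i=env.get_image('scene'); crop('scene',i,260,170,110,90,6,'pics/s6.png')
np.savez('im6.npz',scene=i); print(env.observe()['position'],env.observe()['ft_force'])
```

```text
[ 0.62554003 -0.04407264  0.13654501] [-0.67699941  0.57028357 -6.05432885]
```

View pics/s6.png

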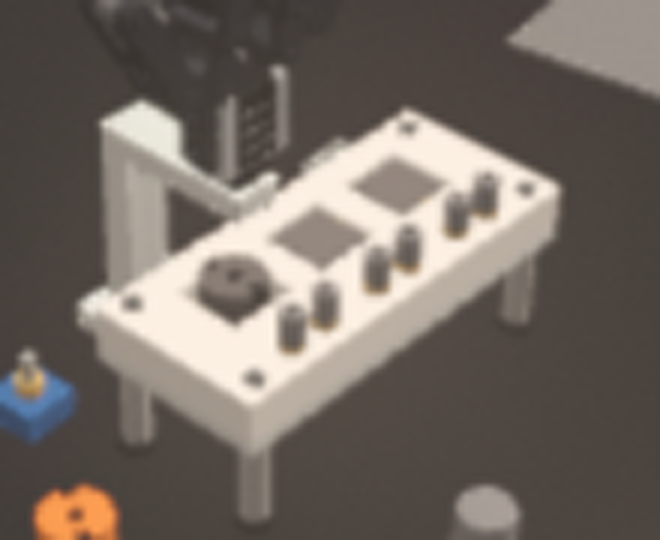

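Call:
move_arm:
  moves:
    - [0, 0, -1, 0]
    - [0, 0, -2, 0]
    - [0, 0, -2, 0]
    - [0, 0, -2, 0]

```text
time_s: 12.7
position: [0.6256, -0.0441, 0.1385]
tool_rot: [[0.989, 0.148, 0.0], [0.148, -0.989, 0.0], [0.0, 0.0, -1.0]]
ft_force: [-1.2, -0.1, -6.2]
grip_width: 0.0194
```

Call:
move_arm:
  moves:
    - [0, 0, 2, 0]
    - [0, 0, 6, 0]
    - [0, 0, 12, 0]
    - [0, 0, 18, 0]
    - [0, 0, 24, 0]
    - [0, 0, 27, 0]
    - [0, 0, 27, 0]
    - [0, 0, 27, 0]

```text
time_s: 13.5
position: [0.6257, -0.0441, 0.1114]
tool_rot: [[0.989, 0.148, 0.0], [0.148, -0.989, -0.0], [0.0, 0.0, -1.0]]
ft_force: [0.7, -0.3, -1.7]
grip_width: 0.0189
```

Run:
```python
from h import *
i=env.get_image('scene'); crop('scene',i,260,170,110,90,6,'pics/s7.png')
print(env.observe()['position'],env.observe()['ft_force'])
```

```text
[ 0.62569794 -0.04412768  0.11153581] [ 0.2338484   0.54330246 -1.01873546]
```

View pics/s7.png

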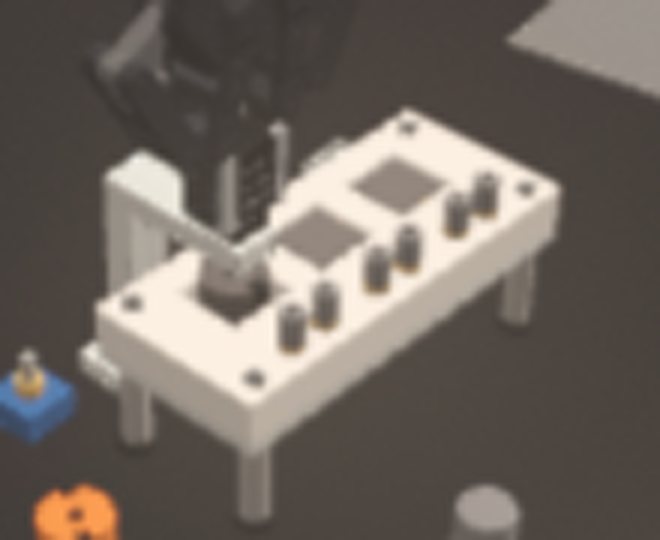

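Call:
move_arm:
  moves:
    - [-5, 0, 0, 0]
    - [-15, 0, 0, 0]
    - [-30, 0, 0, 0]
    - [-45, 0, 0, 0]
    - [-60, 0, 0, 0]
    - [-70, 0, 0, 0]
    - [-73, 0, 0, 0]
    - [-73, 0, -3, 0]
    - [-73, 0, -15, 0]
    - [-73, 0, -35, 0]
    - [-73, 0, -55, 0]
    - [-73, 0, -55, 0]

```text
time_s: 14.75
position: [0.5551, -0.0552, 0.1695]
tool_rot: [[0.989, 0.149, 0.006], [0.149, -0.989, -0.002], [0.006, 0.003, -1.0]]
ft_force: [0.2, -1.0, -1.7]
grip_width: 0.019
```

Run:
```python
from plan import *
plan((553.8,334.3,166.5,13.22),(553.8,334.3,107,13.22))
i=env.get_image('scene'); crop('scene',i,240,140,130,110,6,'pics/s8.png')
```

```text
t 14.75 p [555.1 -55.2 169.5] yaw 8.54 w 19.0 F [ 0.2 -1.  -1.7] q [-18.  25.  79.   0.  75.  64.]
(553.8, 334.3, 166.5, 13.22) -> [  56.6 -385.4    2.3] -0.082
(553.8, 334.3, 107, 13.22) -> [  56.2 -385.6   61.8] -0.082
```

View pics/s8.png

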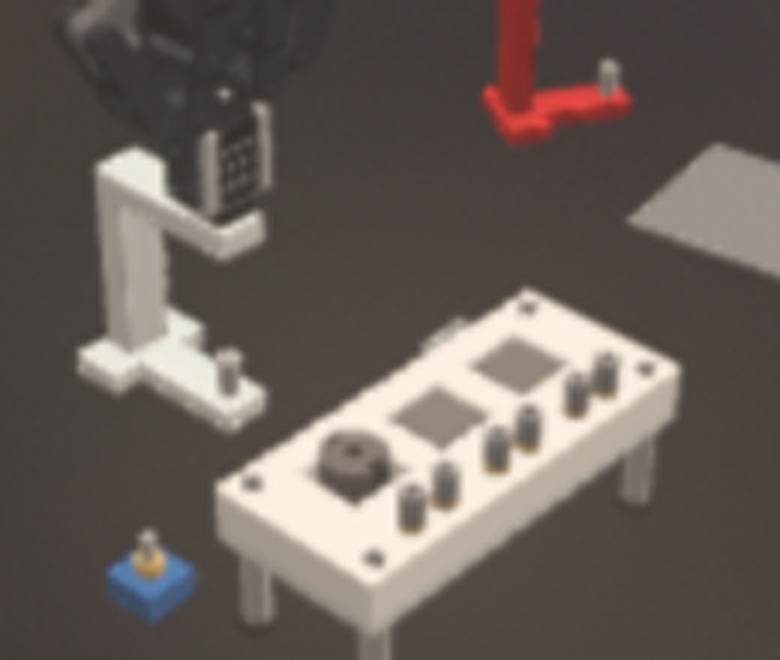

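Call:
move_arm:
  moves:
    - [1, -10, 0, 0]
    - [4, -30, 0, 0]
    - [9, -60, 0, -0.01]
    - [13, -90, 0, -0.02]
    - [18, -120, 0, -0.03]
    - [22, -150, 0, -0.04]
    - [26, -180, 0, -0.05]
    - [31, -210, 0, -0.06]
    - [35, -240, 0, -0.07]
    - [40, -270, 0, -0.08]
    - [44, -300, 0, -0.082]
    - [48, -330, 0, -0.082]
    - [52, -355, 0, -0.082]
    - [55, -375, 0, -0.082]
    - [56.5, -385, 2, -0.082]
    - [56.5, -385, 2, -0.082]
    - [56.5, -385, 2, -0.082]

```text
time_s: 16.5
position: [0.5519, 0.3337, 0.1637]
tool_rot: [[0.974, 0.229, -0.001], [0.229, -0.974, -0.001], [-0.001, 0.0, -1.0]]
ft_force: [0.3, -0.1, -1.7]
grip_width: 0.0194
```

Run:
```python
from plan import *
plan((553.8,334.3,112,13.22),(553.8,334.3,106.5,13.22))
```

```text
t 16.5 p [551.9 333.7 163.7] yaw 13.22 w 19.4 F [ 0.3 -0.1 -1.7] q [21. 34. 64. -0. 82. 97.]
(553.8, 334.3, 112, 13.22) -> [ 2.  -0.2 51.7] -0.0
(553.8, 334.3, 106.5, 13.22) -> [ 2.  -0.2 57.2] -0.0
```

Call:
move_arm:
  moves:
    - [0, 0, 15, 0]
    - [1, 0, 30, 0]
    - [2, 0, 42, 0]
    - [2, 0, 50, 0]
    - [2, 0, 53, 0]
    - [2, 0, 55, 0]
    - [2, 0, 56, 0]
    - [2, 0, 56, 0]
    - [2, 0, 56, 0]

```text
time_s: 17.4
position: [0.5542, 0.3348, 0.1087]
tool_rot: [[0.973, 0.229, 0.001], [0.229, -0.973, 0.0], [0.001, -0.0, -1.0]]
ft_force: [-0.1, -1.1, -1.8]
grip_width: 0.019
```

Call:
move_arm:
  moves:
    - [0, 0, 0.5, 0]
    - [0, 0, 1, 0]
    - [0, 0, 1.5, 0]
    - [0, 0, 1.8, 0]
    - [0, 0, 1.8, 0]
    - [0, 0, 1.8, 0]

```text
time_s: 18.0
position: [0.5541, 0.3347, 0.1065]
tool_rot: [[0.973, 0.229, 0.0], [0.229, -0.973, 0.0], [0.0, -0.0, -1.0]]
ft_force: [0.5, 0.2, -1.7]
grip_width: 0.019
```

Call:
move_arm:
  moves:
    - [0, 0, 0.3, 0]
    - [0, 0, 0.6, 0]
    - [0, 0, 0.6, 0]

```text
time_s: 18.3
position: [0.5542, 0.3347, 0.1065]
tool_rot: [[0.973, 0.229, 0.001], [0.229, -0.973, 0.0], [0.001, -0.0, -1.0]]
ft_force: [-1.6, -0.3, 4.5]
grip_width: 0.0194
```

Now contact is clear (+4.5 N), so I release.

Call:
move_arm:
  moves:
    - [0, 0, 0, 0]
    - [0, 0, 0, 0]
    - [0, 0, 0, 0]
    - [0, 0, 0, 0]
    - [0, 0, 0, 0]
    - [0, 0, 0, 0]
    - [0, 0, 0, 0]
    - [0, 0, 0, 0]
  grip: 0

```text
time_s: 19.1
position: [0.5541, 0.3347, 0.1059]
tool_rot: [[0.973, 0.229, -0.0], [0.229, -0.973, 0.0], [-0.0, -0.0, -1.0]]
ft_force: [-0.2, -0.5, -0.8]
grip_width: 0.0855
```

Run:
```python
from plan import *
plan()
i=env.get_image('scene'); crop('scene',i,330,90,90,110,5,'pics/s9.png')
```

```text
t 19.1 p [554.1 334.7 105.9] yaw 13.22 w 85.5 F [-0.2 -0.5 -0.8] q [21. 37. 68.  0. 74. 97.]
```

View pics/s9.png

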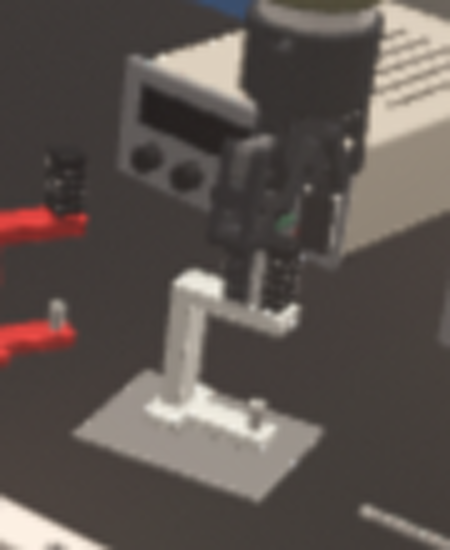

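Call:
move_arm:
  moves:
    - [0, 0, -5, 0]
    - [0, 0, -20, 0]
    - [0, 0, -40, 0]
    - [0, 0, -65, 0]
    - [0, 0, -85, 0]
    - [0, 0, -85, 0]

```text
time_s: 19.75
position: [0.5551, 0.3351, 0.1944]
tool_rot: [[0.973, 0.229, 0.006], [0.229, -0.973, 0.002], [0.006, -0.001, -1.0]]
ft_force: [-0.2, 1.3, 0.1]
grip_width: 0.0852
```

Run:
```python
from plan import *
from fit import *
plan((624.6,-44.1,190,8.55),(624.6,-44.1,190,98.55))
t=env.get_image('top'); i=env.get_image('scene'); np.savez('im10.npz',top=t,scene=i)
crop('top',t,325,175,45,40,8,'pics/t10.png'); crop('scene',i,275,195,60,50,8,'pics/s10.png')
crop('top',t,160,170,110,90,5,'pics/t10b.png')
from st import st; st('pics/t10.png','pics/s10.png','pics/a10.png')
# circle top, z=.082
for n,im in(('top',t),('scene',i)):
    for k in('core_mid',):
        for d in env.silhouettes(n,k)[:4]:
            p=d['point']; print(n,np.round(p,1),round(d['conf'],2),d['region'].sum(),np.round(onz(n,(p[1],p[0]),.080)*1000,1))
```

```text
t 19.75 p [555.1 335.1 194.4] yaw 13.23 w 85.2 F [-0.2  1.3  0.1] q [21. 33. 61. -0. 86. 97.]
(624.6, -44.1, 190, 8.55) -> [-19.1 385.    4. ] 0.082
(624.6, -44.1, 190, 98.55) -> [-19.1 385.    4. ] -1.489
top [193.3 345.4] 0.63 95 [623.6 -42.9  80. ]
top [199.1 378.5] 0.53 120 [ 618.  -123.6   80. ]
top [214.9 192.7] 0.48 842 [531.2 314.6  80. ]
top [133.6 208.2] 0.42 335 [738.6 312.5  80. ]
scene [237.2 264.2] 0.68 138 [ 639.  -149.5   80. ]
scene [256.7 270.6] 0.53 131 [ 697.7 -172.5   80. ]
scene [218.5 298.7] 0.45 133 [633.9 -50.   80. ]
scene [156.8 371.1] 0.27 593 [533.2 305.1  80. ]
```

View pics/a10.png

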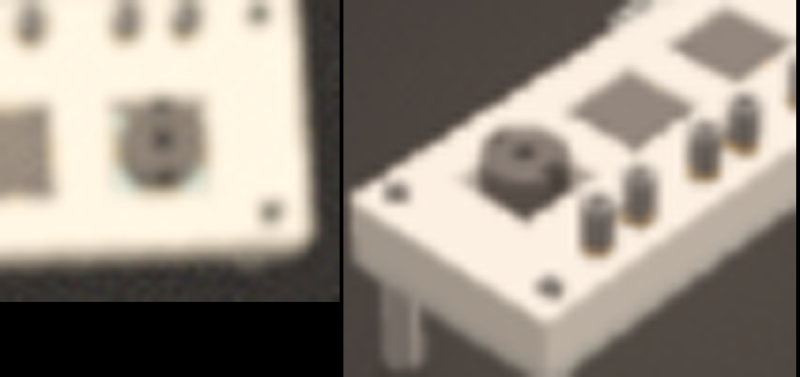

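View pics/t10b.png

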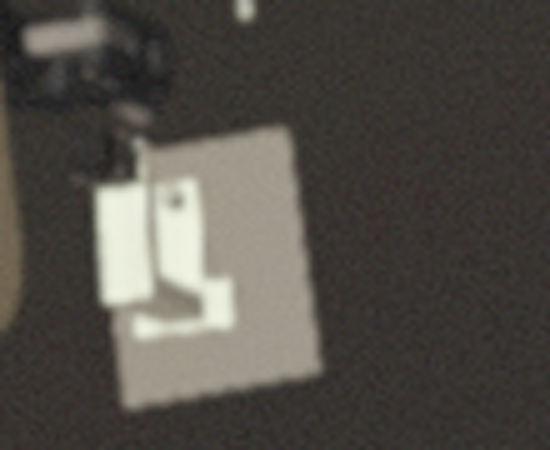

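Call:
move_arm:
  moves:
    - [-1, 15, 0, 0]
    - [-2, 45, 0, 0.02]
    - [-4, 80, 0, 0.04]
    - [-6, 115, 0, 0.06]
    - [-8, 150, 0, 0.08]
    - [-9, 185, 0, 0.082]
    - [-11, 220, 0, 0.082]
    - [-13, 255, 0, 0.082]
    - [-15, 290, 0, 0.082]
    - [-16, 325, 0, 0.082]
    - [-18, 355, 10, 0.082]
    - [-19, 375, 20, 0.082]
    - [-19, 385, 30, 0.082]
    - [-19, 385, 35, 0.082]
    - [-19, 385, 35, 0.082]
  grip: 0.45

```text
time_s: 21.45
position: [0.6231, -0.0439, 0.1549]
tool_rot: [[0.989, 0.148, -0.002], [0.148, -0.989, 0.001], [-0.002, -0.001, -1.0]]
ft_force: [-0.0, 0.2, 0.0]
grip_width: 0.0466
```

Run:
```python
from plan import *
plan((624.6,-44.1,80,8.55))
i=env.get_image('scene'); crop('scene',i,260,130,90,100,6,'pics/s11.png')
```

```text
t 21.45 p [623.1 -43.9 154.9] yaw 8.54 w 46.6 F [-0.   0.2  0. ] q [-15.  33.  69.   0.  79.  67.]
(624.6, -44.1, 80, 8.55) -> [ 1.6  0.5 74.9] -0.0
```

View pics/s11.png

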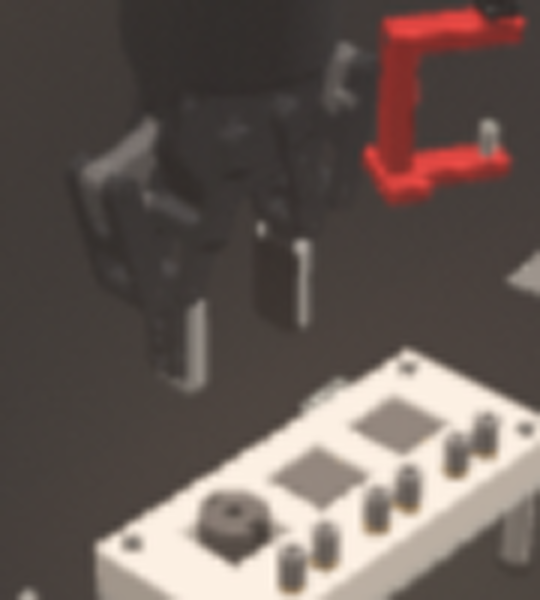

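Call:
move_arm:
  moves:
    - [1, 0.5, 15, 0]
    - [1.5, 0.5, 35, 0]
    - [1.5, 0.5, 52, 0]
    - [1.5, 0.5, 64, 0]
    - [1.5, 0.5, 72, 0]
    - [1.5, 0.5, 76, 0]
    - [1.5, 0.5, 76, 0]
    - [1.5, 0.5, 76, 0]

```text
time_s: 22.3
position: [0.6256, -0.0448, 0.0806]
tool_rot: [[0.989, 0.148, 0.001], [0.148, -0.989, -0.0], [0.001, 0.0, -1.0]]
ft_force: [0.0, -0.9, 0.9]
grip_width: 0.0469
```

Run:
```python
from plan import *
plan((624.6,-44.1,74.5,8.55))
i=env.get_image('scene'); crop('scene',i,265,180,70,65,10,'pics/s12.png')
```

```text
t 22.3 p [625.6 -44.8  80.6] yaw 8.53 w 46.9 F [ 0.  -0.9  0.9] q [-15.  37.  74.   0.  69.  67.]
(624.6, -44.1, 74.5, 8.55) -> [-0.9 -0.8  6.1] -0.0
```

View pics/s12.png

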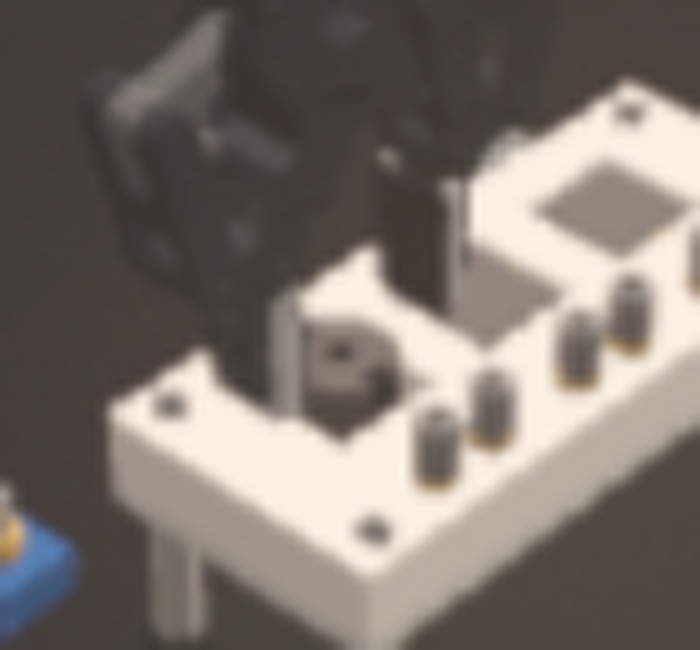

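Run:
```python
from h import *
a=np.radians(8.53); X=np.array([np.cos(a),np.sin(a),0]);Y=np.array([-np.sin(a),np.cos(a),0])
t=np.array([.6256,-.0448,0])+np.array([-.0015,.0015,0])
for z in(.072,.0806,.084,.087):
    P=[t+X*.011+Y*s*.0235+[0,0,z] for s in(-1,1)]
    print(z,np.round((proj('scene',P)-[265,180])*10+5,0))
```

```text
0.072 [[304. 451.]
 [440. 360.]]
0.0806 [[303. 422.]
 [440. 332.]]
0.084 [[303. 411.]
 [440. 321.]]
0.087 [[303. 401.]
 [441. 311.]]
```

Call:
move_arm:
  moves:
    - [-0.5, -0.5, 2, 0]
    - [-0.5, -0.5, 4, 0]
    - [-0.5, -0.5, 6, 0]
    - [-0.5, -0.5, 7.5, 0]
    - [-0.5, -0.5, 7.5, 0]
    - [-0.5, -0.5, 7.5, 0]

```text
time_s: 22.95
position: [0.6247, -0.0443, 0.0724]
tool_rot: [[0.989, 0.148, -0.0], [0.148, -0.989, 0.0], [-0.0, -0.0, -1.0]]
ft_force: [-0.1, -1.3, 0.9]
grip_width: 0.0466
```

Call:
move_arm:
  moves:
    - [0, 0, 0, 0]
    - [0, 0, 0, 0]
    - [0, 0, 0, 0]
    - [0, 0, 0, 0]
    - [0, 0, 0, 0]
    - [0, 0, 0, 0]
    - [0, 0, 0, 0]
    - [0, 0, 0, 0]
  grip: 1
  grip_force: 40

```text
time_s: 23.75
position: [0.6247, -0.0443, 0.0725]
tool_rot: [[0.989, 0.148, 0.0], [0.148, -0.989, -0.0], [0.0, 0.0, -1.0]]
ft_force: [-0.6, 0.4, 0.5]
grip_width: 0.0279
```

Run:
```python
from plan import *
plan()
i=env.get_image('scene'); crop('scene',i,265,180,70,65,10,'pics/s13.png')
```

```text
t 23.75 p [624.7 -44.3  72.5] yaw 8.53 w 27.9 F [-0.6  0.4  0.5] q [-15.  38.  74.   0.  68.  67.]
```

View pics/s13.png

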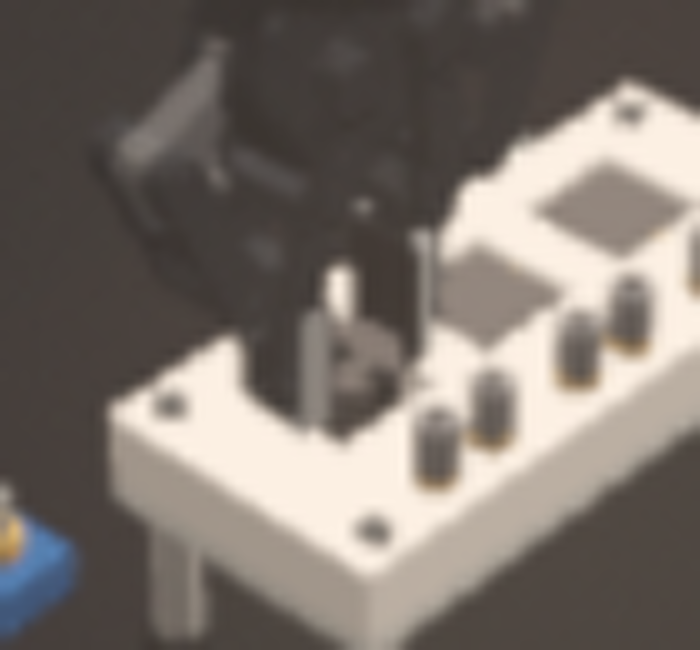

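Call:
move_arm:
  moves:
    - [0, 0, -1, 0]
    - [0, 0, -2, 0]
    - [0, 0, -3.5, 0]
    - [0, 0, -5, 0]
    - [0, 0, -7, 0]
    - [0, 0, -9, 0]
    - [0, 0, -11, 0]
    - [0, 0, -14, 0]
    - [0, 0, -18, 0]
    - [0, 0, -22, 0]
    - [0, 0, -22, 0]

```text
time_s: 24.9
position: [0.625, -0.0444, 0.0953]
tool_rot: [[0.989, 0.148, 0.002], [0.148, -0.989, -0.0], [0.001, 0.001, -1.0]]
ft_force: [-0.1, -1.3, -0.6]
grip_width: 0.0276
```

Run:
```python
from plan import *
plan()
i=env.get_image('scene'); crop('scene',i,265,160,70,75,8,'pics/s14.png')
```

```text
t 24.9 p [625.  -44.4  95.3] yaw 8.53 w 27.6 F [-0.1 -1.3 -0.6] q [-15.  36.  73.  -0.  71.  67.]
```

View pics/s14.png

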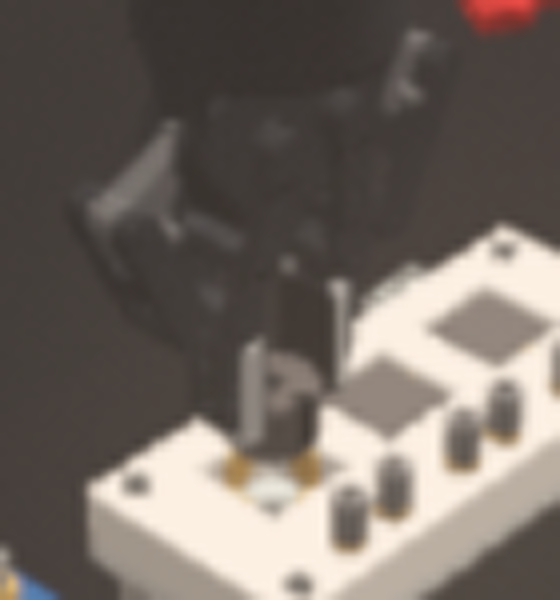

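Call:
move_arm:
  moves:
    - [0, 0, -5, 0]
    - [0, 0, -15, 0]
    - [0, 0, -30, 0]
    - [0, 0, -45, 0]
    - [0, 0, -50, 0]
    - [0, 0, -50, 0]

```text
time_s: 25.55
position: [0.6249, -0.0444, 0.1454]
tool_rot: [[0.989, 0.148, 0.002], [0.148, -0.989, -0.0], [0.002, 0.001, -1.0]]
ft_force: [-0.0, -0.3, -0.0]
grip_width: 0.0277
```

Run:
```python
from plan import *
plan((559,-344.8,140,31.7))
```

```text
t 25.55 p [624.9 -44.4 145.4] yaw 8.52 w 27.7 F [-0.  -0.3 -0. ] q [-15.  33.  69.   0.  77.  67.]
(559, -344.8, 140, 31.7) -> [-109.8  287.3    5.4] -0.404
```

Call:
move_arm:
  moves:
    - [-3, 8, 0, 0]
    - [-9, 24, 0, -0.02]
    - [-18, 48, 0, -0.06]
    - [-28, 72, 0, -0.1]
    - [-37, 96, 0, -0.14]
    - [-46, 120, 0, -0.18]
    - [-55, 144, 0, -0.22]
    - [-64, 168, 0, -0.26]
    - [-73, 192, 0, -0.3]
    - [-83, 216, 0, -0.34]
    - [-92, 240, 0, -0.38]
    - [-100, 262, 0, -0.404]
    - [-106, 277, 0, -0.404]
    - [-110, 287, 0, -0.404]
    - [-110, 287, 0, -0.404]
    - [-110, 287, 0, -0.404]

```text
time_s: 27.15
position: [0.5585, -0.3439, 0.1443]
tool_rot: [[0.851, 0.525, -0.0], [0.525, -0.851, 0.001], [0.0, -0.001, -1.0]]
ft_force: [-0.2, 0.3, -0.6]
grip_width: 0.0281
```

Run:
```python
from plan import *
plan((559,-344.8,30,31.7))
t=env.get_image('top'); i=env.get_image('scene'); crop('scene',i,120,180,110,120,5,'pics/s15.png'); crop('top',t,390,180,120,110,5,'pics/t15.png')
from st import st; st('pics/t15.png','pics/s15.png','pics/a15.png')
```

```text
t 27.15 p [ 558.5 -343.9  144.3] yaw 31.67 w 28.1 F [-0.2  0.3 -0.6] q [-42.  36.  64.   0.  80.  16.]
(559, -344.8, 30, 31.7) -> [-1.000e-01  1.100e+00  1.143e+02] -0.0
```

View pics/a15.png

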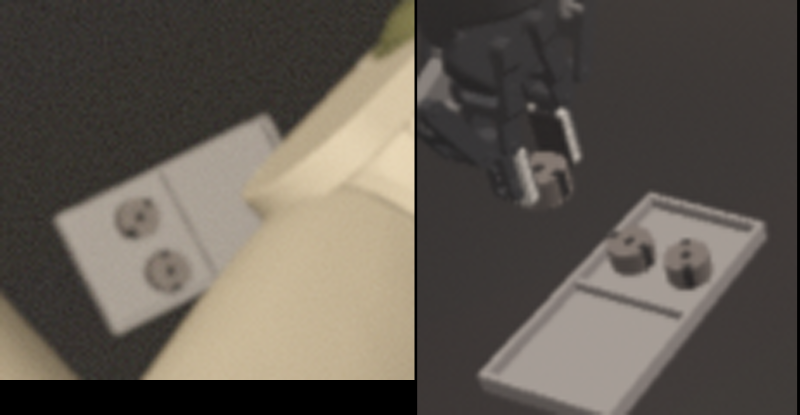

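Call:
move_arm:
  moves:
    - [0, 1, 10, 0]
    - [0, 1, 30, 0]
    - [0, 1, 52, 0]
    - [0, 1, 74, 0]
    - [0, 1, 94, 0]
    - [0, 1, 108, 0]
    - [0, 1, 116, 0]
    - [0, 1, 120, 0]
    - [0, 1, 120, 0]
    - [0, 1, 120, 0]

```text
time_s: 28.25
position: [0.5593, -0.3456, 0.0252]
tool_rot: [[0.851, 0.525, 0.001], [0.525, -0.851, -0.001], [0.0, 0.001, -1.0]]
ft_force: [0.1, -0.1, -0.6]
grip_width: 0.0276
```

Run:
```python
from plan import *
plan((559,-344.8,14,31.7))
i=env.get_image('scene'); crop('scene',i,130,215,90,90,7,'pics/s16.png')
```

```text
t 28.25 p [ 559.3 -345.6   25.2] yaw 31.68 w 27.6 F [ 0.1 -0.1 -0.6] q [-42.  43.  71.  -0.  66.  16.]
(559, -344.8, 14, 31.7) -> [ 0.1 -0.8 11.2] -0.0
```

View pics/s16.png

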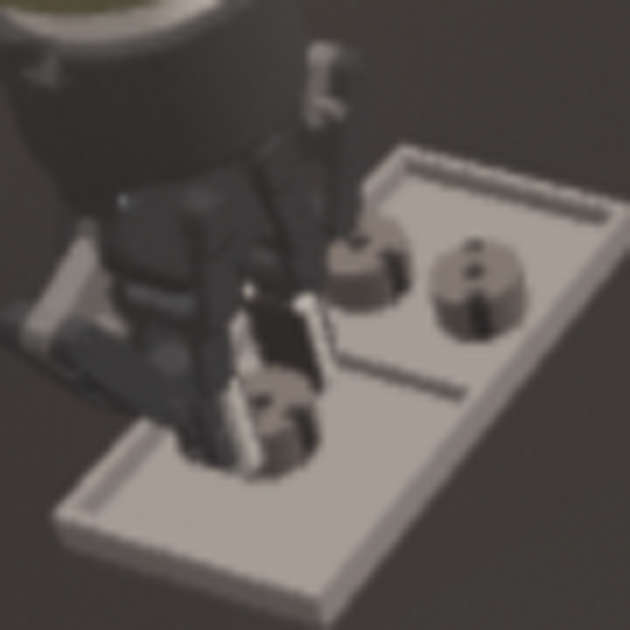

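Call:
move_arm:
  moves:
    - [0, 0, 3, 0]
    - [0, 0, 6, 0]
    - [0, 0, 8, 0]
    - [0, 0, 9, 0]
    - [0, 0, 9.5, 0]
    - [0, 0, 10, 0]
    - [0, 0, 10, 0]

```text
time_s: 29.0
position: [0.559, -0.3453, 0.0144]
tool_rot: [[0.851, 0.525, 0.0], [0.525, -0.851, -0.0], [0.0, 0.0, -1.0]]
ft_force: [-0.1, 0.3, -0.3]
grip_width: 0.0281
```

Call:
move_arm:
  moves:
    - [0, 0, 0.3, 0]
    - [0, 0, 0.6, 0]
    - [0, 0, 0.6, 0]
    - [0, 0, 0.6, 0]

```text
time_s: 29.4
position: [0.559, -0.3453, 0.014]
tool_rot: [[0.851, 0.525, 0.0], [0.525, -0.851, -0.0], [0.0, 0.0, -1.0]]
ft_force: [-1.0, -0.3, 2.4]
grip_width: 0.0284
```

Call:
move_arm:
  moves:
    - [0, 0, 0.3, 0]
    - [0, 0, 0.3, 0]
    - [0, 0, 0.3, 0]

```text
time_s: 29.7
position: [0.5591, -0.3453, 0.0139]
tool_rot: [[0.851, 0.525, 0.0], [0.525, -0.851, -0.0], [0.0, 0.0, -1.0]]
ft_force: [-1.3, 1.0, 5.0]
grip_width: 0.0274
```

Contact: 5 N upward. I open only partway, so the fingers stay clear of the tray walls.

Call:
move_arm:
  moves:
    - [0, 0, 0, 0]
    - [0, 0, 0, 0]
    - [0, 0, 0, 0]
    - [0, 0, 0, 0]
    - [0, 0, 0, 0]
  grip: 0.52

```text
time_s: 30.2
position: [0.5589, -0.3453, 0.0134]
tool_rot: [[0.851, 0.525, -0.0], [0.525, -0.851, 0.0], [-0.0, -0.0, -1.0]]
ft_force: [-0.0, -0.1, -1.0]
grip_width: 0.0411
```

Call:
move_arm:
  moves:
    - [0, 0, -3, 0]
    - [0, 0, -10, 0]
    - [0, 0, -25, 0]
    - [0, 0, -50, 0]
    - [0, 0, -80, 0]
    - [0, 0, -110, 0]
    - [0, 0, -140, 0]
    - [0, 0, -140, 0]

```text
time_s: 31.0
position: [0.5603, -0.3464, 0.1589]
tool_rot: [[0.851, 0.525, 0.007], [0.525, -0.851, -0.006], [0.003, 0.009, -1.0]]
ft_force: [0.9, 0.4, 1.2]
grip_width: 0.0411
```

Run:
```python
from plan import *
plan((420,-420,200,31.7))
i=env.get_image('scene'); crop('scene',i,130,215,90,90,7,'pics/s17.png')
```

```text
t 31.0 p [ 560.3 -346.4  158.9] yaw 31.68 w 41.1 F [0.9 0.4 1.2] q [-42.  36.  62.  -0.  82.  16.]
(420, -420, 200, 31.7) -> [-157.9  -10.7  -41.6] -0.0
```

View pics/s17.png

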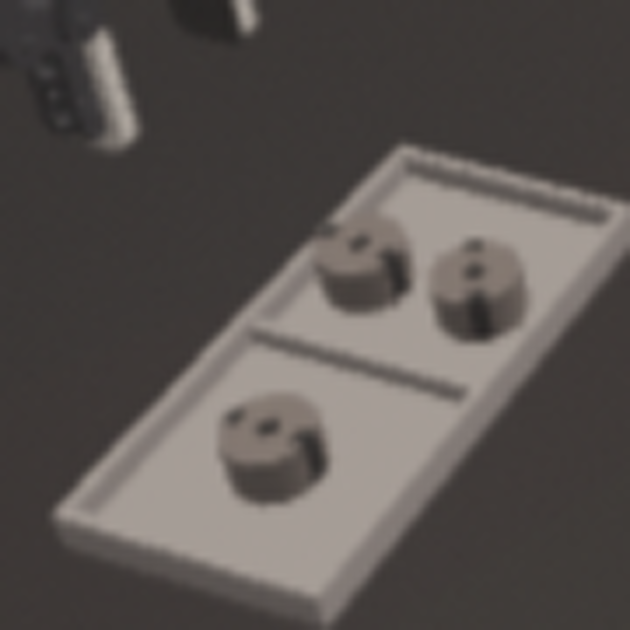

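The core stands upright in the empty cell. I retreat for a last full check.

Call:
move_arm:
  moves:
    - [-20, 0, -10, 0]
    - [-50, 0, -20, 0]
    - [-80, 0, -30, 0]
    - [-110, -5, -40, 0]
    - [-140, -10, -40, 0]
    - [-158, -10, -40, 0]
    - [-158, -10, -40, 0]
    - [-158, -10, -40, 0]

```text
time_s: 31.85
position: [0.4192, -0.4195, 0.1929]
tool_rot: [[0.851, 0.525, -0.0], [0.525, -0.851, 0.001], [0.0, -0.001, -1.0]]
ft_force: [0.3, 0.6, -0.5]
grip_width: 0.0411
```

Run:
```python
from plan import *
plan()
for n in('scene','top'):
    i=env.get_image(n); cv2.imwrite(f'pics/end_{n}.png',i[:,:,::-1])
crop('top',env.get_image('top'),160,160,250,130,3.1,'pics/end_t2.png')
```

```text
t 31.85 p [ 419.2 -419.5  192.9] yaw 31.64 w 41.1 F [ 0.3  0.6 -0.5] q [-56.  28.  71.   0.  81.   2.]
```

View pics/end_scene.png

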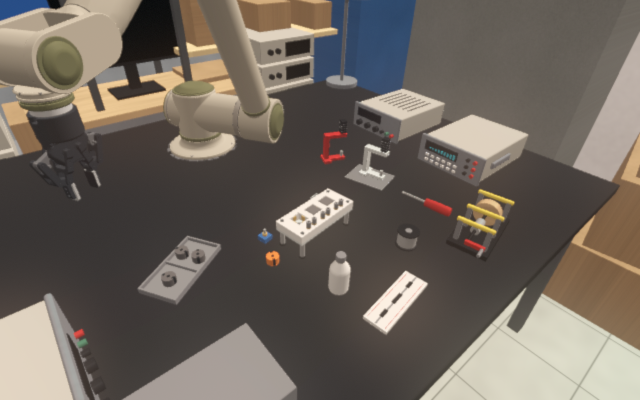

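View pics/end_top.png

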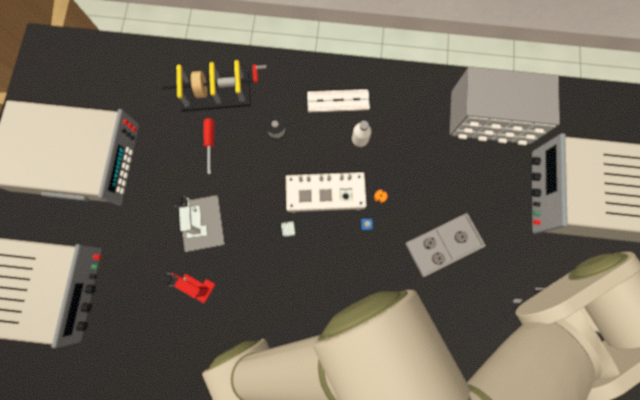

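The last pictures match the first ones except for the core. It now stands in the tray's empty cell at top (461,237), with its pocket empty at top (346,195). The chokes are still seated, the ejector stands on its mat at top (193,220), and nothing else has moved.

```bash
python3 -c "
from rig import env
print(env.close_job())"
```

```text
the job is handed in; nothing more can be done
None
```

The core is out of the nest and standing upright, near the middle of the tray's empty cell. I handed the job in at about 32 s of the 69 s allowed.

- **Ejecting:** I gripped the white ejector by its handle and slid its foot under the -y pocket. I raised the core by about 11 mm (about 6 N at the wrist). I then stood the ejector back on its mat where it had been.
- **Placing:** I gripped the proud core across its sides at 40 N, clear of its slots, and lifted it out. I lowered it until it touched the cell floor (about 5 N) and only then opened the fingers, partway.
- **Last checks:** The final pictures show the two chokes seated and the ejector upright on its mat. The tested cores and everything else are where they were. None of the force readings I saw came near the limits.
- **Disagreements:** The two cameras differed by 1 to 3 mm in position, but agreed to about 1 mm on nest relative to ejector. One silhouette fit taken while the ejector was under the nest went wrong because the plate hid part of it. I redid it with that taken into account, and it put the pin about 1 mm from the hole's centre.

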